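# Make up two repotting kits on a bonsai bench

### The job

Make up the two repotting kits from the stock standing on the bench. Into the long tray with three compartments go the rectangular pot (in the large end compartment), the tall thin wire spool (in the middle one) and the lidded jar (in the small end one); into the short tray with two compartments go the empty round pot (in the larger compartment) and the flat wide wire spool (in the smaller one). Set each thing down upright on the floor of its compartment without dropping it, and leave the potted seedling and the stone where they stand.

Things in the scene. Friction and masses are not known exactly. Their poses are not given: they have to be found in the camera images.
- long_tray: Fixed shallow wooden tray, 260 x 100 mm: walls 14 mm high (from the bench), 5 thick; floor 5 thick. Three compartments in a row along x, each 90 mm wide (centred on y = 0): large end one 100 long, centre x = -75 mm; middle one 70 long, centre x = +15; small end one 70 long, centre x = +90. Origin: centre of underside; x along its length (within 0.2 rad of world x), z up. To one side of the stock.
- short_tray: Fixed shallow wooden tray, 199 x 100 mm: walls 14 mm high (from the bench), 5 thick; floor 5 thick. Two compartments in a row along x, each 90 mm wide (centred on y = 0): the smaller 80 long, centre x = -54.5 mm; the larger 104 long, centre x = +42.5. Origin: centre of underside; x along its length (within 0.2 rad of world x), z up. On the other side of the stock from the long tray.
- rect_pot: Empty rectangular grey-brown clay bonsai pot, open at the top, upright sides, on four small feet: 76 mm long (its x), 52 mm wide (its y), 40 mm high, walls 5 mm, about 140 g. Origin: centre of the underside; z up. It may stand at any yaw.
- round_pot: Empty round pot of the same grey-brown clay, open at the top: 60 mm diameter over its 12 mm high rim band, 57 mm below it, 42 mm high, walls about 4.5 mm, about 130 g. Origin: centre of the underside; z up.
- flat_spool: Flat wide spool of copper-coloured wire between two light wooden discs, standing on one disc with its axis upright: 60 mm diameter, 34 mm high, about 120 g. Origin: centre of the underside; z up.
- tall_spool: Tall thin spool of the same make, standing on end with its axis upright: 42 mm diameter, 60 mm high, about 120 g. Origin: centre of the underside; z up.
- jar: Small round amber jar with a white lid, standing upright: 48 mm diameter, 46 mm high, about 100 g. Origin: centre of the underside; z up.
- seedling: Bystander, to be left alone: tiny pine seedling in an orange clay pot, loose; pot 46 mm diameter and 36 mm high, needles to about 50 mm diameter and 86 mm high. Origin: centre of the underside; z up.
- stone: Bystander, to be left alone: loose dark grey lumpy display stone, about 65 x 55 mm, 33 mm high. Origin: under its peak; z up.
Mind the look-alikes: they are no part of the job. Of the things shaped like the jar, the amber one is meant. What is shaped like the short_tray but blue is not meant.

How it is judged:
At the end, for the whole second after the job is handed in: Each thing stands upright (within 0.1 rad), at rest, on the floor of the compartment the goal names for it (underside within 4 mm of the floor); anywhere within that compartment will do (x of rect_pot in the frame of long_tray between -0.102 and -0.048 m and y of rect_pot in the frame of long_tray between -0.022 and 0.022 m and z of rect_pot in the frame of long_tray between 0.001 and 0.009 m and angle between each of rect_pot, tall_spool, jar, round_pot, flat_spool's own z axis and vertical below 0.1 rad and linear speed of each of rect_pot, tall_spool, jar, round_pot, flat_spool below 0.02 m/s and angular speed of each of rect_pot, tall_spool, jar, round_pot, flat_spool below 0.2 rad/s and x of tall_spool in the frame of long_tray between -0.002 and 0.032 m and y of tall_spool in the frame of long_tray between -0.027 and 0.027 m and z of tall_spool in the frame of long_tray between 0.001 and 0.009 m and x of jar in the frame of long_tray between 0.076 and 0.104 m and y of jar in the frame of long_tray between -0.024 and 0.024 m and z of jar in the frame of long_tray between 0.001 and 0.009 m and x of round_pot in the frame of short_tray between 0.0175 and 0.0675 m and y of round_pot in the frame of short_tray between -0.018 and 0.018 m and z of round_pot in the frame of short_tray between 0.001 and 0.009 m and x of flat_spool in the frame of short_tray between -0.0675 and -0.0415 m and y of flat_spool in the frame of short_tray between -0.018 and 0.018 m and z of flat_spool in the frame of short_tray between 0.001 and 0.009 m); the robot touches nothing.
It fails at once if one of the five things is dropped into its tray (comes down on the floor faster than 0.6 m/s) ((z of rect_pot in the frame of long_tray below 0.02 m and horizontal distance between rect_pot and long_tray below 0.13 m and linear speed of rect_pot above 0.6 m/s) or (z of tall_spool in the frame of long_tray below 0.02 m and horizontal distance between tall_spool and long_tray below 0.13 m and linear speed of tall_spool above 0.6 m/s) or (z of jar in the frame of long_tray below 0.02 m and horizontal distance between jar and long_tray below 0.13 m and linear speed of jar above 0.6 m/s) or (z of round_pot in the frame of short_tray below 0.02 m and horizontal distance between round_pot and short_tray below 0.13 m and linear speed of round_pot above 0.6 m/s) or (z of flat_spool in the frame of short_tray below 0.02 m and horizontal distance between flat_spool and short_tray below 0.13 m and linear speed of flat_spool above 0.6 m/s)).
It fails at once if the seedling is shifted more than 25 mm or tipped over (distance of seedling from where it was at the start of the episode above 0.025 m or angle between seedling's own z axis and vertical above 0.4 rad).
It fails at once if the stone is shifted more than 25 mm or tipped over (distance of stone from where it was at the start of the episode above 0.025 m or angle between stone's own z axis and vertical above 0.4 rad).
It also fails if it takes over 125 s, if anything falls off the work surface, if the arm or the gripper's body presses on something with over 40 N, if the wrist force passes 120 N, or if a joint passes its speed limit or range.

### The arm

A 7-joint arm with a two-finger parallel gripper is mounted at the origin on the work surface. World frame = base frame: x ahead of the robot, y to its left, z up, the work surface at z = 0. Lengths are in m, angles in rad, forces in N, time in s.
With the tool pointing down it reaches from about 0.4 to 0.85 m from the base axis. Payload 10.4 kg.
Tool frame: the origin (TCP) lies midway between the tips of the shut fingers; the grasp point (between the pads) lies 19 mm behind it (ctrl.grip_point_offset is the z of the grasp point in the tool frame, in m); z points along the fingers, y is the line along which they close (so a half turn about z gives the same grasp; the last joint's range is limited). The gripper opens to 87 mm and grips with 3 to 60 N. Pads are 19 mm wide; open, the fingers measure 117 mm over their backs; the gripper's body (75 mm by 190 mm) begins 51 mm behind the grasp point.
Start: joints at [1.132, 0.332, -0.065, 1.46, 0.022, 1.35, -0.088], TCP at [0.252, -0.572, 0.223] pointing down, gripper open.
Joint ranges: [-2.6, 2.6], [-0.5, 2.12], [-1.47, 1.34], [0.16, 2.42], [-1.27, 4.41], [0.06, 2.06], [-2.6, 2.6]. Speed limits (rad/s): [2.22, 2.22, 2.79, 2.79, 3.14, 3.14, 3.14].

### API

Orientations are given as a 3x3 rotation matrix whose columns are the frame's x, y, z axes.
In Python, from cell import ctrl gives the robot as it stands.
- The arm moves only by the tool carry_out, never from a script. Its argument "increments" is a list of rows, each an object of numbers: "x", "y", "z": the shift along the tool's x, y, z in cm; "rx", "ry", "rz": the turn, a rotation vector about the tool's x, y, z in rad. A call has 1 to 12 rows; each row shifts and turns the commanded pose from where the row before left it, along the tool's axes as they then stand; what a row does not reach is not made up. A row lasts 1/12 s, in which the tool goes at most 41.7 mm and 7.16 degrees, less where a joint would pass 70% of its speed; a pose out of reach is approached as far as the arm can. A call is refused whole if a number of a shift passes 4.17 or a number of a turn 0.125, either way. A call with a gripper value outside its range is refused whole. "jaw" is the opening, from -1 (shut) to 1 (fully open), so that 0 is half open, set as the call begins (left out, the last holds). The fingers move at their own pace and stop on an object; "force" is the grip in N (left out, the last holds). Time passes only in rows, so rows that do not move let the fingers close. It gives the time, the measured TCP pose, the force, the opening and the grip force at its end, in the units of the state.
- ctrl.sense(): the state, without advancing time (a new reading comes with each control period).
- ctrl.capture(name): name is "side" or "top"; returns the picture (384x512x3 uint8, red, green, blue); there is no depth.
- ctrl.camera_params(name): a dict with "intrinsics" (3x3 intrinsics, pixels), "k1" (the pictures are not rectified: a ray, as slopes to the right and down, at radius r is drawn at 1 + k1 r^2 times it, then the intrinsics apply), "world_from_camera" (4x4, takes a point from camera to world coordinates). Camera axes: x right, y down, z forward; pixel columns grow to the right and rows downward; lengths in m; the calibration is good to about 2 mm. A picture is of the moment at which its call begins. camera_params takes no time and is no camera call.
- ctrl.job_done(): hands the job in; it is judged then, once.
The state is a dict: "t": time; "joints": joint angles; "joint_velocities": joint speeds; "tau": joint torques, N m; "eef_pos": TCP position; "orientation": TCP orientation; "wrist_force": force on the tool from outside, world axes, zero at the start; "moment": the same for the moment, N m; "finger_gap": opening from 0.0 (shut) to 1.0 (fully open); "gripper_force": force on a finger pad.
Only numpy, scipy, OpenCV 4.12 (cv2) and the standard library are available. Lean on these libraries where they do the work, as an engineer would, in place of code of your own. Each camera call takes 0.05 s, during which the arm holds its last target. There are 200 camera calls.

## Working session

There is one attempt and no reset: what is moved stays moved. The work goes in short steps, Python scripts to look and compute and a tool call to move; the robot and the scene stay as the last step left them, time stands still between calls to the robot, and variables do not carry over. Pictures are saved under pics/ and viewed, at most 14 in all, crops included, and the job is handed in when it is done.

Besides the shell and the picture viewer there is one more tool, called after "Request:" by a JSON object that holds its "name" and its "arguments", one argument or row to a line. carry_out: Moves the arm, as the interface text tells. Its arguments: {"type":"object","properties":{"increments":{"type":"array","items":{"type":"object","properties":{"x":{"type":"number"},"y":{"type":"number"},"z":{"type":"number"},"rx":{"type":"number"},"ry":{"type":"number"},"rz":{"type":"number"}}}},"jaw":{"type":"number"},"force":{"type":"number"}},"required":["increments"]}

```bash
ls; mkdir -p pics; python3 - <<'E'
from cell import ctrl
import cv2
for n in("top","side"):
    cv2.imwrite(f"pics/{n}0.png",cv2.resize(ctrl.capture(n)[:,:,::-1],(800,600),interpolation=cv2.INTER_CUBIC))
    p=ctrl.camera_params(n);print(p)
print(ctrl.sense(),ctrl.grip_point_offset)
E
```

```text
pics
{'intrinsics': array([[406.17250985,   0.        , 260.32204369],
       [  0.        , 406.17250985, 188.71219763],
       [  0.        ,   0.        ,   1.        ]]), 'k1': -0.11142288561113907, 'world_from_camera': array([[ 0.0282689 , -0.98549127,  0.16735539,  0.32474575],
       [-0.99953999, -0.02602833,  0.0155669 ,  0.08305267],
       [-0.01098506, -0.16771846, -0.98577373,  1.14792972],
       [ 0.        ,  0.        ,  0.        ,  1.        ]])}
{'intrinsics': array([[395.57815736,   0.        , 258.82827043],
       [  0.        , 395.57815736, 188.76183279],
       [  0.        ,   0.        ,   1.        ]]), 'k1': -0.025694947037983102, 'world_from_camera': array([[-0.97173059, -0.16671029,  0.16717457,  0.26970194],
       [-0.23544052,  0.73685263, -0.63373178,  0.88110377],
       [-0.01753341, -0.65517622, -0.7552726 ,  1.00356661],
       [ 0.        ,  0.        ,  0.        ,  1.        ]])}
{'t': 0.1, 'joints': array([ 1.13241816,  0.33283379, -0.06469369,  1.46084926,  0.02158084,
        1.3498903 , -0.08853307]), 'joint_velocities': array([-0.00013682, -0.00137897, -0.00119711, -0.00144944, -0.00043352,
       -0.00047159, -0.00101071]), 'tau': array([ 1.70398471e-03, -6.24544859e+01,  2.49028491e-02, -3.90720928e+01,
       -6.14040834e-02,  3.64618725e-02,  5.25982637e-05]), 'eef_pos': array([ 0.25230028, -0.57143884,  0.22182164]), 'orientation': array([[ 9.14812056e-01,  4.03879428e-01, -5.56161586e-04],
       [ 4.03879809e-01, -9.14811322e-01,  1.15982444e-03],
       [-4.03536865e-05, -1.28564381e-03, -9.99999173e-01]]), 'wrist_force': array([-0.24484741,  0.43228282, -0.0479203 ]), 'moment': array([ 0.00503536,  0.00212003, -0.01293235]), 'gripper_force': 0.0, 'finger_gap': 0.9966153746393432} -0.0187
```

View pics/top0.png

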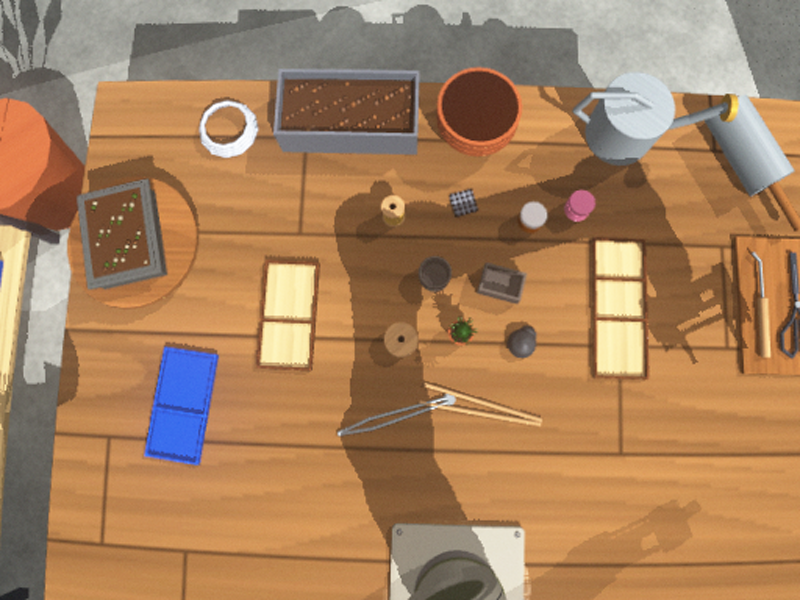

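View pics/side0.png

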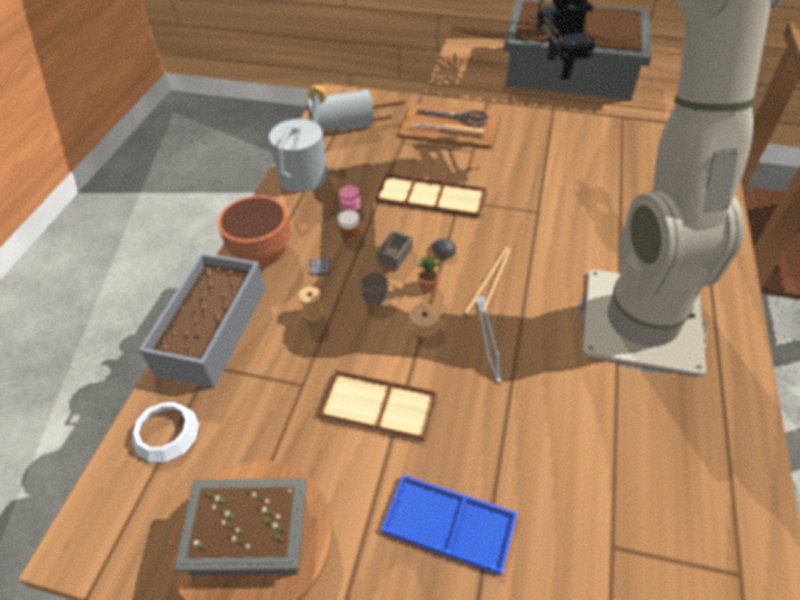

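```bash
cat > h.py <<'E'
from cell import ctrl
import numpy as np, cv2
from scipy.optimize import least_squares
def ray(n,uv):
    p=ctrl.camera_params(n);K=p["intrinsics"];T=p["world_from_camera"]
    d=(np.array(uv,float)-K[:2,2])/K[0,0]
    s=d.copy()
    for _ in range(20): s=d/(1+p["k1"]*(s@s))
    return T[:3,3],T[:3,:3]@np.r_[s,1]
def p2w(n,uv,z):
    o,d=ray(n,uv);return (o+d*(z-o[2])/d[2])[:2]
def w2p(n,P):
    p=ctrl.camera_params(n);T=p["world_from_camera"]
    c=(np.atleast_2d(P)-T[:3,3])@T[:3,:3];s=c[:,:2]/c[:,2:]
    s=s*(1+p["k1"]*(s**2).sum(1,keepdims=True))
    return s*p["intrinsics"][0,0]+p["intrinsics"][:2,2]
def crop(n,x,y,w,h,k,name,draw=()):
    im=ctrl.capture(n)[y:y+h,x:x+w,::-1]
    im=np.ascontiguousarray(cv2.resize(im,None,fx=k,fy=k,interpolation=cv2.INTER_CUBIC))
    for P in draw:
        q=((w2p(n,P)+.5-[x,y])*k).astype(int);cv2.polylines(im,[q.reshape(-1,1,2)],True,(0,255,0),1)
    cv2.imwrite(f"pics/{name}.png",im)
def circ(x,y,z,d):
    a=np.linspace(0,6.28,40);return np.c_[x+d/2*np.cos(a),y+d/2*np.sin(a),a*0+z]
def rect(x,y,z,l,w,yaw):
    c,s=np.cos(yaw),np.sin(yaw);q=np.array([[1,1],[1,-1],[-1,-1],[-1,1]])*[l/2,w/2]
    return np.c_[x+q@[c,-s],y+q@[s,c],[z]*4]
E
python3 - <<'E'
from h import *
crop("top",158,112,262,140,3,"c1")
crop("side",180,105,140,130,5,"c2")
E
```

```text
(no output)
```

View pics/c1.png

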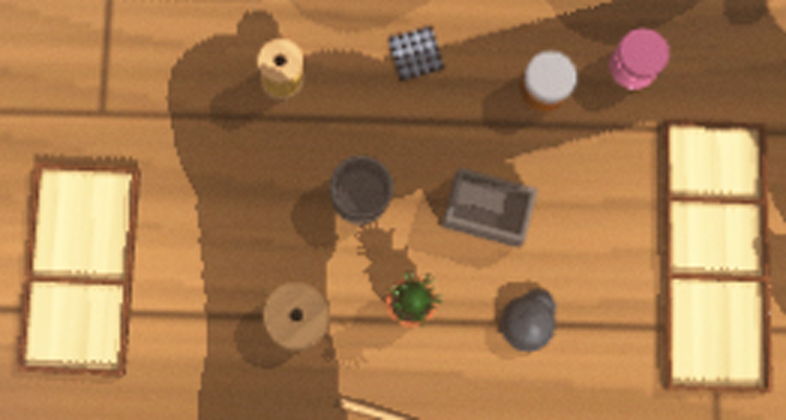

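```bash
cat > est.py <<'E'
from h import *
f=lambda q,z:p2w("top",np.array(q)/3+[158-.5,112-.5],z)
O={k:(f(q,z),z,d) for k,q,z,d in [("tall",(280,61),.06,.042),("jar",(550,77),.046,.048),("round",(361,189),.042,.06),("flat",(297,315),.034,.06)]}
def fitrect(c,z,l,w):
    W=np.array([f(q,z) for q in c])
    r=lambda p:(rect(*p[:2],z,l,w,p[2])[:,:2]-W).ravel()
    s=least_squares(r,[*W.mean(0),R0]);return s.x,np.abs(s.fun).max()
R0=0
S,e1=fitrect([(37,160),(138,163),(124,373),(21,366)],.014,.199,.1)
L,e2=fitrect([(660,123),(765,124),(770,388),(664,386)],.014,.26,.1)
R0=1.3
W=np.array([(457,173),(537,187),(526,236),(446,218)])
# pot long axis across image (world y): order corners for rect(): +x+y.. with yaw~pi/2-ish
R,e3=fitrect([W[0],W[3],W[2],W[1]],.04,.076,.052)
E
python3 - <<'E'
from est import *
for k,v in O.items(): print(k,v[0].round(4))
print("S",S.round(4),e1,"L",L.round(4),e2,"R",R.round(4),e3)
dr=[circ(*v[0],v[1],v[2]) for v in O.values()]+[circ(*v[0],0,v[2]) for v in O.values()]+[rect(*S[:2],.014,.199,.1,S[2]),rect(*L[:2],.014,.26,.1,L[2]),rect(*R[:2],.04,.076,.052,R[2]),rect(*R[:2],.0,.076,.052,R[2])]
crop("top",158,112,262,140,3,"c3",dr)
crop("side",180,105,140,180,3.3,"c4",dr)
E
```

```text
tall [0.6697 0.1313]
jar [ 0.6654 -0.1227]
round [0.5538 0.053 ]
flat [0.436 0.109]
S [ 0.4804  0.3163 -0.0148] 0.0013867868384629944 L [ 0.507  -0.2861 -0.0067] 0.004710623179268403 R [ 0.5438 -0.0683  1.4313] 0.05025269410510114
```

View pics/c3.png

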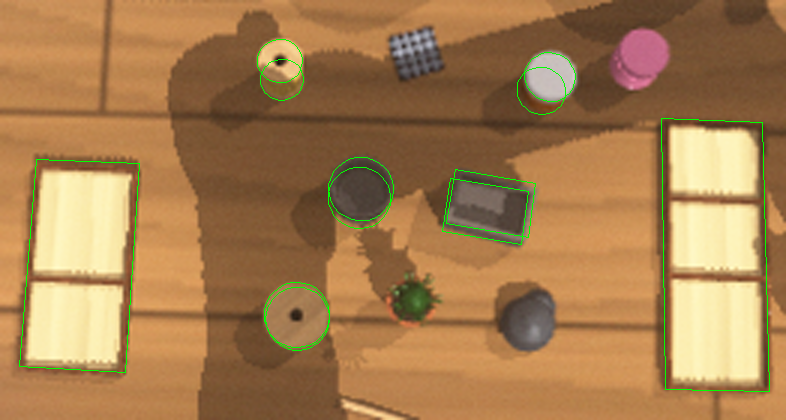

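View pics/c4.png

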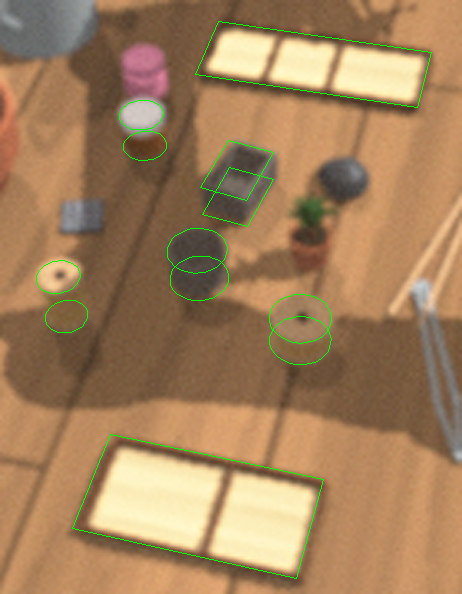

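Request:
{"name": "carry_out", "arguments": {
  "increments": [
    {"rz": -0.116},
    {"rz": -0.116},
    {"rz": -0.116},
    {"rz": -0.116},
    {"rz": -0.116},
    {"rz": -0.116},
    {"rz": -0.116},
    {"rz": -0.116},
    {"rz": -0.116},
    {"rz": -0.112}
  ],
  "jaw": 1,
  "force": 25
}}

```text
schema error: expected keys x, y, z, rx, ry, rz
```

```bash
cat >> est.py <<'E'
R,e3=fitrect([W[3],W[0],W[1],W[2]],.04,.076,.052)
E
cat > go.py <<'E'
import sys
from h import *
# go.py x y z closing_angle : shift in tool axes (cm) and turn rz to reach the target TCP
s=ctrl.sense();M=s["orientation"];x,y,z,a=map(float,sys.argv[1:5])
print("d cm",(M.T@(np.array([x,y,z])-s["eef_pos"])*100).round(2),"closing",np.arctan2(M[1,1],M[0,1]).round(3),"rz",-(a-np.arctan2(M[1,1],M[0,1])).round(3),"tilt",M[:2,2].round(3),"gap",s["finger_gap"],"F",s["gripper_force"],"t",s["t"], s["eef_pos"].round(4))
E
python3 - <<'E'
from est import *
print(R,e3,"seedling",f((412,322),.02),"stone",f((528,325),.02))
for n,T,q in [("rect",L,-.075),("tall",L,.015),("jar",L,.09),("round",S,.0425),("flat",S,-.0545)]:
    print(n,(T[:2]+q*np.array([np.cos(T[2]),np.sin(T[2])])).round(4))
E
python3 go.py .544 -.068 .15 0
```

```text
[ 0.54384795 -0.06833254  1.38228112] 0.004695821008700141 seedling [0.4337658  0.00243424] stone [ 0.43367048 -0.10552068]
rect [ 0.432  -0.2856]
tall [ 0.522  -0.2862]
jar [ 0.597  -0.2867]
round [0.5229 0.3157]
flat [0.4259 0.3171]
d cm [ 47.02 -34.29   7.24] closing -1.155 rz -1.155 tilt [-0.  0.] gap 1.0048669420781249 F 0.0 t 0.3 [ 0.2524 -0.5716  0.2223]
```

Request:
{"name": "carry_out", "arguments": {
  "increments": [
    {"x": 0,"y": 0,"z": 0,"rx": 0,"ry": 0,"rz": -0.12},
    {"x": 0,"y": 0,"z": 0,"rx": 0,"ry": 0,"rz": -0.12},
    {"x": 0,"y": 0,"z": 0,"rx": 0,"ry": 0,"rz": -0.12},
    {"x": 0,"y": 0,"z": 0,"rx": 0,"ry": 0,"rz": -0.12},
    {"x": 0,"y": 0,"z": 0,"rx": 0,"ry": 0,"rz": -0.12},
    {"x": 0,"y": 0,"z": 0,"rx": 0,"ry": 0,"rz": -0.12},
    {"x": 0,"y": 0,"z": 0,"rx": 0,"ry": 0,"rz": -0.12},
    {"x": 0,"y": 0,"z": 0,"rx": 0,"ry": 0,"rz": -0.12},
    {"x": 0,"y": 0,"z": 0,"rx": 0,"ry": 0,"rz": -0.12},
    {"x": 0,"y": 0,"z": 0,"rx": 0,"ry": 0,"rz": -0.075}
  ],
  "jaw": 1,
  "force": 25
}}

```text
t: 1.13
eef_pos: [0.2524, -0.5717, 0.2224]
orientation: [[-0.007, 1.0, -0.0], [1.0, 0.007, 0.0], [0.0, -0.0, -1.0]]
wrist_force: [0.5, 0.2, -0.2]
finger_gap: 1.005
gripper_force: 0.0
```

Request:
{"name": "carry_out", "arguments": {
  "increments": [
    {"x": 3.15,"y": 1.82,"z": 0,"rx": 0,"ry": 0,"rz": 0},
    {"x": 3.15,"y": 1.82,"z": 0,"rx": 0,"ry": 0,"rz": 0},
    {"x": 3.15,"y": 1.82,"z": 0,"rx": 0,"ry": 0,"rz": 0},
    {"x": 3.15,"y": 1.82,"z": 0,"rx": 0,"ry": 0,"rz": 0},
    {"x": 3.15,"y": 1.82,"z": 0,"rx": 0,"ry": 0,"rz": 0},
    {"x": 3.15,"y": 1.82,"z": 0,"rx": 0,"ry": 0,"rz": 0},
    {"x": 3.15,"y": 1.82,"z": 0,"rx": 0,"ry": 0,"rz": 0},
    {"x": 3.15,"y": 1.82,"z": 0,"rx": 0,"ry": 0,"rz": 0},
    {"x": 3.15,"y": 1.82,"z": 0,"rx": 0,"ry": 0,"rz": 0},
    {"x": 3.15,"y": 1.82,"z": 0,"rx": 0,"ry": 0,"rz": 0},
    {"x": 3.15,"y": 1.82,"z": 0,"rx": 0,"ry": 0,"rz": 0},
    {"x": 3.15,"y": 1.82,"z": 0,"rx": 0,"ry": 0,"rz": 0}
  ]
}}

```text
t: 2.13
eef_pos: [0.4714, -0.1922, 0.2228]
orientation: [[0.0, 1.0, 0.001], [1.0, -0.0, -0.001], [-0.001, 0.001, -1.0]]
wrist_force: [1.4, -1.3, 0.1]
finger_gap: 1.0
gripper_force: 0.0
```

Request:
{"name": "carry_out", "arguments": {
  "increments": [
    {"x": 3.15,"y": 1.82,"z": 1.5,"rx": 0,"ry": 0,"rz": 0},
    {"x": 3.15,"y": 1.82,"z": 1.5,"rx": 0,"ry": 0,"rz": 0},
    {"x": 3.15,"y": 1.82,"z": 1.5,"rx": 0,"ry": 0,"rz": 0},
    {"x": 3.15,"y": 1.82,"z": 1.5,"rx": 0,"ry": 0,"rz": 0},
    {"x": 0,"y": 0,"z": 2,"rx": 0,"ry": 0,"rz": 0.09},
    {"x": 0,"y": 0,"z": 2,"rx": 0,"ry": 0,"rz": 0.09},
    {"x": 0,"y": 0,"z": 0,"rx": 0,"ry": 0,"rz": 0}
  ]
}}

```text
t: 2.72
eef_pos: [0.5416, -0.0671, 0.1188]
orientation: [[0.182, 0.983, -0.006], [0.983, -0.182, 0.001], [-0.0, -0.006, -1.0]]
wrist_force: [-1.8, -0.6, -0.2]
finger_gap: 1.004
gripper_force: 0.0
```

```bash
python3 go.py .544 -.068 .015 -.18
```

```text
d cm [-0.05  0.31 10.38] closing -0.183 rz -0.003 tilt [-0.006  0.001] gap 1.003545981711541 F 0.0 t 2.7167 [ 0.5416 -0.0671  0.1188]
```

Request:
{"name": "carry_out", "arguments": {
  "increments": [
    {"x": -0.05,"y": 0.1,"z": 2.5,"rx": 0,"ry": 0,"rz": 0},
    {"x": 0,"y": 0,"z": 2.5,"rx": 0,"ry": 0,"rz": 0},
    {"x": 0,"y": 0,"z": 2,"rx": 0,"ry": 0,"rz": 0},
    {"x": 0,"y": 0,"z": 2,"rx": 0,"ry": 0,"rz": 0},
    {"x": 0,"y": 0,"z": 1.3,"rx": 0,"ry": 0,"rz": 0},
    {"x": 0,"y": 0,"z": 0,"rx": 0,"ry": 0,"rz": 0},
    {"x": 0,"y": 0,"z": 0,"rx": 0,"ry": 0,"rz": 0}
  ]
}}

```text
t: 3.3
eef_pos: [0.5448, -0.0687, 0.0201]
orientation: [[0.178, 0.984, -0.0], [0.984, -0.178, 0.0], [-0.0, -0.0, -1.0]]
wrist_force: [0.3, -0.3, 0.9]
finger_gap: 0.998
gripper_force: 0.0
```

Request:
{"name": "carry_out", "arguments": {
  "increments": [
    {"x": 0,"y": 0,"z": 0,"rx": 0,"ry": 0,"rz": 0},
    {"x": 0,"y": 0,"z": 0,"rx": 0,"ry": 0,"rz": 0},
    {"x": 0,"y": 0,"z": 0,"rx": 0,"ry": 0,"rz": 0},
    {"x": 0,"y": 0,"z": 0,"rx": 0,"ry": 0,"rz": 0},
    {"x": 0,"y": 0,"z": 0,"rx": 0,"ry": 0,"rz": 0},
    {"x": 0,"y": 0,"z": 0,"rx": 0,"ry": 0,"rz": 0},
    {"x": 0,"y": 0,"z": 0,"rx": 0,"ry": 0,"rz": 0},
    {"x": 0,"y": 0,"z": 0,"rx": 0,"ry": 0,"rz": 0}
  ],
  "jaw": -1,
  "force": 25
}}

```text
t: 3.97
eef_pos: [0.5446, -0.0685, 0.0197]
orientation: [[0.179, 0.984, -0.0], [0.984, -0.179, -0.0], [-0.0, -0.0, -1.0]]
wrist_force: [-2.0, 0.4, 3.4]
finger_gap: 0.604
gripper_force: 24.6
```

Request:
{"name": "carry_out", "arguments": {
  "increments": [
    {"x": 0,"y": 0,"z": -1,"rx": 0,"ry": 0,"rz": 0},
    {"x": 0,"y": 0,"z": -2,"rx": 0,"ry": 0,"rz": 0},
    {"x": 0,"y": 0,"z": -3,"rx": 0,"ry": 0,"rz": 0},
    {"x": 0,"y": 0,"z": -3,"rx": 0,"ry": 0,"rz": -0.09},
    {"x": 0,"y": 0,"z": -2,"rx": 0,"ry": 0,"rz": -0.09},
    {"x": 0,"y": 0,"z": -1,"rx": 0,"ry": 0,"rz": 0},
    {"x": 0,"y": 0,"z": 0,"rx": 0,"ry": 0,"rz": 0}
  ]
}}

```text
t: 4.55
eef_pos: [0.5457, -0.0685, 0.1419]
orientation: [[0.003, 1.0, 0.004], [1.0, -0.003, -0.001], [-0.001, 0.004, -1.0]]
wrist_force: [0.4, 0.4, -1.8]
finger_gap: 0.602
gripper_force: 24.6
```

Request:
{"name": "carry_out", "arguments": {
  "increments": [
    {"x": -1.5,"y": -0.8,"z": 0,"rx": 0,"ry": 0,"rz": 0},
    {"x": -2.8,"y": -1.4,"z": 0,"rx": 0,"ry": 0,"rz": 0},
    {"x": -2.8,"y": -1.4,"z": 0,"rx": 0,"ry": 0,"rz": 0},
    {"x": -2.8,"y": -1.4,"z": 0,"rx": 0,"ry": 0,"rz": 0},
    {"x": -2.8,"y": -1.4,"z": 0,"rx": 0,"ry": 0,"rz": 0},
    {"x": -2.8,"y": -1.4,"z": 0,"rx": 0,"ry": 0,"rz": 0},
    {"x": -2.5,"y": -1.4,"z": 0,"rx": 0,"ry": 0,"rz": 0},
    {"x": -2.2,"y": -1.2,"z": 0,"rx": 0,"ry": 0,"rz": 0},
    {"x": -1.5,"y": -0.9,"z": 0,"rx": 0,"ry": 0,"rz": 0},
    {"x": 0,"y": 0,"z": 0,"rx": 0,"ry": 0,"rz": 0},
    {"x": 0,"y": 0,"z": 0,"rx": 0,"ry": 0,"rz": 0}
  ]
}}

```text
t: 5.47
eef_pos: [0.4303, -0.2858, 0.138]
orientation: [[0.005, 1.0, -0.002], [1.0, -0.005, 0.001], [0.001, -0.002, -1.0]]
wrist_force: [0.3, 0.3, -1.5]
finger_gap: 0.604
gripper_force: 24.6
```

```bash
python3 go.py .432 -.2856 .0255 0
```

```text
d cm [1.000e-02 1.900e-01 1.125e+01] closing -0.005 rz -0.005 tilt [-0.002  0.001] gap 0.6044132905880537 F 24.56081986427307 t 5.4667 [ 0.4303 -0.2858  0.138 ]
```

Request:
{"name": "carry_out", "arguments": {
  "increments": [
    {"x": 0,"y": 0.2,"z": 2.5,"rx": 0,"ry": 0,"rz": 0},
    {"x": 0,"y": 0,"z": 3,"rx": 0,"ry": 0,"rz": 0},
    {"x": 0,"y": 0,"z": 2.5,"rx": 0,"ry": 0,"rz": 0},
    {"x": 0,"y": 0,"z": 1.5,"rx": 0,"ry": 0,"rz": 0},
    {"x": 0,"y": 0,"z": 0.7,"rx": 0,"ry": 0,"rz": 0},
    {"x": 0,"y": 0,"z": 0.4,"rx": 0,"ry": 0,"rz": 0},
    {"x": 0,"y": 0,"z": 0.2,"rx": 0,"ry": 0,"rz": 0},
    {"x": 0,"y": 0,"z": 0,"rx": 0,"ry": 0,"rz": 0},
    {"x": 0,"y": 0,"z": 0,"rx": 0,"ry": 0,"rz": 0}
  ]
}}

```text
t: 6.22
eef_pos: [0.4342, -0.2856, 0.0324]
orientation: [[0.0, 1.0, 0.001], [1.0, -0.0, -0.001], [-0.001, 0.001, -1.0]]
wrist_force: [-0.2, -0.8, -2.5]
finger_gap: 0.601
gripper_force: 24.6
```

```bash
python3 go.py .432 -.2856 .0247 0; python3 -c "
from h import *
crop('top',330,130,110,130,4,'p1')"
```

```text
d cm [ 0.   -0.22  0.77] closing -0.0 rz -0.0 tilt [ 0.001 -0.001] gap 0.6012622664823765 F 24.5608127117157 t 6.2167 [ 0.4342 -0.2856  0.0324]
```

View pics/p1.png

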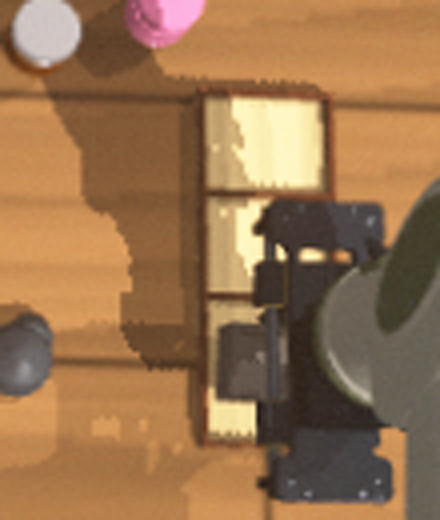

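Request:
{"name": "carry_out", "arguments": {
  "increments": [
    {"x": 0,"y": 0,"z": 0.3,"rx": 0,"ry": 0,"rz": 0},
    {"x": 0,"y": 0,"z": 0.3,"rx": 0,"ry": 0,"rz": 0},
    {"x": 0,"y": 0,"z": 0.2,"rx": 0,"ry": 0,"rz": 0},
    {"x": 0,"y": 0,"z": 0,"rx": 0,"ry": 0,"rz": 0},
    {"x": 0,"y": 0,"z": 0,"rx": 0,"ry": 0,"rz": 0}
  ]
}}

```text
t: 6.68
eef_pos: [0.4338, -0.2858, 0.0246]
orientation: [[0.0, 1.0, 0.0], [1.0, -0.0, -0.001], [-0.001, 0.0, -1.0]]
wrist_force: [-4.2, 2.8, 13.6]
finger_gap: 0.605
gripper_force: 24.7
```

Request:
{"name": "carry_out", "arguments": {
  "increments": [
    {"x": 0,"y": 0,"z": 0,"rx": 0,"ry": 0,"rz": 0},
    {"x": 0,"y": 0,"z": 0,"rx": 0,"ry": 0,"rz": 0},
    {"x": 0,"y": 0,"z": 0,"rx": 0,"ry": 0,"rz": 0},
    {"x": 0,"y": 0,"z": 0,"rx": 0,"ry": 0,"rz": 0},
    {"x": 0,"y": 0,"z": -1,"rx": 0,"ry": 0,"rz": 0},
    {"x": 0,"y": 0,"z": -2.5,"rx": 0,"ry": 0,"rz": 0},
    {"x": 0,"y": 0,"z": -3,"rx": 0,"ry": 0,"rz": 0},
    {"x": 0,"y": 0,"z": -3,"rx": 0,"ry": 0,"rz": 0}
  ],
  "jaw": 1
}}

```text
t: 7.35
eef_pos: [0.4333, -0.285, 0.12]
orientation: [[-0.0, 1.0, -0.0], [1.0, 0.0, 0.001], [0.001, -0.0, -1.0]]
wrist_force: [1.6, -0.5, -0.2]
finger_gap: 0.992
gripper_force: 0.0
```

Request:
{"name": "carry_out", "arguments": {
  "increments": [
    {"x": 1.5,"y": 2.2,"z": 0,"rx": 0,"ry": 0,"rz": 0},
    {"x": 1.85,"y": 2.6,"z": 0,"rx": 0,"ry": 0,"rz": 0},
    {"x": 1.85,"y": 2.6,"z": 0,"rx": 0,"ry": 0,"rz": 0},
    {"x": 1.85,"y": 2.6,"z": 0,"rx": 0,"ry": 0,"rz": 0},
    {"x": 1.85,"y": 2.6,"z": 0,"rx": 0,"ry": 0,"rz": 0},
    {"x": 1.85,"y": 2.6,"z": 0,"rx": 0,"ry": 0,"rz": 0},
    {"x": 1.85,"y": 2.6,"z": 0,"rx": 0,"ry": 0,"rz": 0},
    {"x": 1.85,"y": 2.6,"z": 0,"rx": 0,"ry": 0,"rz": 0},
    {"x": 1.5,"y": 2.2,"z": 0,"rx": 0,"ry": 0,"rz": 0},
    {"x": 0.3,"y": 0.6,"z": 0,"rx": 0,"ry": 0,"rz": 0},
    {"x": 0,"y": 0,"z": 0,"rx": 0,"ry": 0,"rz": 0},
    {"x": 0,"y": 0,"z": 0,"rx": 0,"ry": 0,"rz": 0}
  ]
}}

```text
t: 8.35
eef_pos: [0.6652, -0.1234, 0.1187]
orientation: [[0.0, 1.0, -0.0], [1.0, -0.0, -0.0], [-0.0, -0.0, -1.0]]
wrist_force: [-0.2, -0.1, 0.3]
finger_gap: 0.999
gripper_force: 0.0
```

```bash
python3 go.py .6654 -.1227 .017 0; python3 -c "
from h import *
crop('top',330,130,110,130,4,'p2')"
```

```text
d cm [ 0.08  0.03 10.16] closing -0.0 rz -0.0 tilt [-0. -0.] gap 0.9992653361163018 F 0.0 t 8.35 [ 0.6652 -0.1234  0.1187]
```

View pics/p2.png

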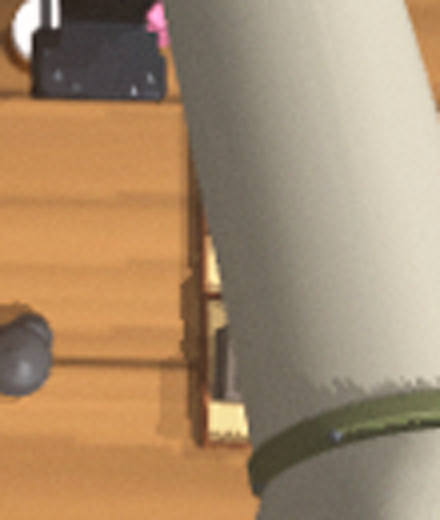

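Request:
{"name": "carry_out", "arguments": {
  "increments": [
    {"x": 0.08,"y": 0,"z": 2.5,"rx": 0,"ry": 0,"rz": 0},
    {"x": 0,"y": 0,"z": 2.7,"rx": 0,"ry": 0,"rz": 0},
    {"x": 0,"y": 0,"z": 2.5,"rx": 0,"ry": 0,"rz": 0},
    {"x": 0,"y": 0,"z": 1.5,"rx": 0,"ry": 0,"rz": 0},
    {"x": 0,"y": 0,"z": 0.9,"rx": 0,"ry": 0,"rz": 0},
    {"x": 0,"y": 0,"z": 0,"rx": 0,"ry": 0,"rz": 0},
    {"x": 0,"y": 0,"z": 0,"rx": 0,"ry": 0,"rz": 0}
  ]
}}

```text
t: 8.98
eef_pos: [0.6658, -0.1227, 0.0184]
orientation: [[0.001, 1.0, 0.001], [1.0, -0.001, -0.0], [-0.0, 0.001, -1.0]]
wrist_force: [0.6, -0.1, 0.9]
finger_gap: 1.003
gripper_force: 0.0
```

Request:
{"name": "carry_out", "arguments": {
  "increments": [
    {"x": 0,"y": 0,"z": 0,"rx": 0,"ry": 0,"rz": 0},
    {"x": 0,"y": 0,"z": 0,"rx": 0,"ry": 0,"rz": 0},
    {"x": 0,"y": 0,"z": 0,"rx": 0,"ry": 0,"rz": 0},
    {"x": 0,"y": 0,"z": 0,"rx": 0,"ry": 0,"rz": 0},
    {"x": 0,"y": 0,"z": 0,"rx": 0,"ry": 0,"rz": 0},
    {"x": 0,"y": 0,"z": 0,"rx": 0,"ry": 0,"rz": 0},
    {"x": 0,"y": 0,"z": 0,"rx": 0,"ry": 0,"rz": 0},
    {"x": 0,"y": 0,"z": 0,"rx": 0,"ry": 0,"rz": 0}
  ],
  "jaw": -1,
  "force": 25
}}

```text
t: 9.65
eef_pos: [0.6658, -0.1221, 0.0177]
orientation: [[0.0, 1.0, 0.0], [1.0, -0.0, -0.0], [-0.0, 0.0, -1.0]]
wrist_force: [0.9, 0.6, 1.5]
finger_gap: 0.543
gripper_force: 25.0
```

Request:
{"name": "carry_out", "arguments": {
  "increments": [
    {"x": 0,"y": 0,"z": -1,"rx": 0,"ry": 0,"rz": 0},
    {"x": 0,"y": 0,"z": -2,"rx": 0,"ry": 0,"rz": 0},
    {"x": 0,"y": 0,"z": -3,"rx": 0,"ry": 0,"rz": 0},
    {"x": 0,"y": 0,"z": -3,"rx": 0,"ry": 0,"rz": 0},
    {"x": 0,"y": 0,"z": -1,"rx": 0,"ry": 0,"rz": 0},
    {"x": 0,"y": 0,"z": 0,"rx": 0,"ry": 0,"rz": 0}
  ]
}}

```text
t: 10.15
eef_pos: [0.6673, -0.1222, 0.1215]
orientation: [[0.0, 1.0, 0.005], [1.0, -0.0, -0.001], [-0.001, 0.005, -1.0]]
wrist_force: [-0.2, -0.2, -0.8]
finger_gap: 0.545
gripper_force: 25.0
```

Request:
{"name": "carry_out", "arguments": {
  "increments": [
    {"x": -1.5,"y": -0.7,"z": 0,"rx": 0,"ry": 0,"rz": 0},
    {"x": -2.5,"y": -1,"z": 0,"rx": 0,"ry": 0,"rz": 0},
    {"x": -2.8,"y": -1.2,"z": 0,"rx": 0,"ry": 0,"rz": 0},
    {"x": -2.8,"y": -1.2,"z": 0,"rx": 0,"ry": 0,"rz": 0},
    {"x": -2.8,"y": -1.2,"z": 0,"rx": 0,"ry": 0,"rz": 0},
    {"x": -2.5,"y": -1,"z": 0,"rx": 0,"ry": 0,"rz": 0},
    {"x": -1.6,"y": -0.6,"z": 0,"rx": 0,"ry": 0,"rz": 0},
    {"x": 0,"y": 0,"z": 2.5,"rx": 0,"ry": 0,"rz": 0},
    {"x": 0,"y": 0,"z": 2.5,"rx": 0,"ry": 0,"rz": 0},
    {"x": 0,"y": 0,"z": 1,"rx": 0,"ry": 0,"rz": 0},
    {"x": 0,"y": 0,"z": 0,"rx": 0,"ry": 0,"rz": 0},
    {"x": 0,"y": 0,"z": 0,"rx": 0,"ry": 0,"rz": 0}
  ]
}}

```text
t: 11.15
eef_pos: [0.5962, -0.2865, 0.057]
orientation: [[-0.001, 1.0, -0.001], [1.0, 0.001, 0.001], [0.001, -0.001, -1.0]]
wrist_force: [0.5, -1.1, -1.5]
finger_gap: 0.541
gripper_force: 25.0
```

```bash
python3 go.py .597 -.2867 .0227 0; python3 -c "
from h import *
crop('top',330,130,110,130,4,'p3')"
```

```text
d cm [-0.02  0.08  3.43] closing 0.001 rz 0.001 tilt [-0.001  0.001] gap 0.5406656070934014 F 25.000116507872008 t 11.15 [ 0.5962 -0.2865  0.057 ]
```

View pics/p3.png

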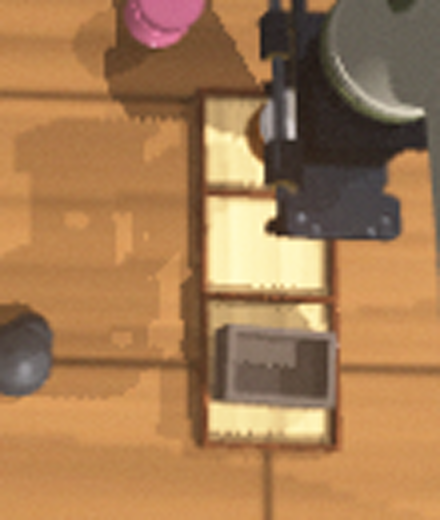

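Request:
{"name": "carry_out", "arguments": {
  "increments": [
    {"x": 0,"y": 0,"z": 1.2,"rx": 0,"ry": 0,"rz": 0},
    {"x": 0,"y": 0,"z": 1,"rx": 0,"ry": 0,"rz": 0},
    {"x": 0,"y": 0,"z": 0.5,"rx": 0,"ry": 0,"rz": 0},
    {"x": 0,"y": 0,"z": 0.3,"rx": 0,"ry": 0,"rz": 0},
    {"x": 0,"y": 0,"z": 0.3,"rx": 0,"ry": 0,"rz": 0},
    {"x": 0,"y": 0,"z": 0.1,"rx": 0,"ry": 0,"rz": 0},
    {"x": 0,"y": 0,"z": 0,"rx": 0,"ry": 0,"rz": 0},
    {"x": 0,"y": 0,"z": 0,"rx": 0,"ry": 0,"rz": 0}
  ]
}}

```text
t: 11.87
eef_pos: [0.5968, -0.2872, 0.0238]
orientation: [[0.0, 1.0, 0.0], [1.0, -0.0, -0.0], [-0.0, 0.0, -1.0]]
wrist_force: [0.3, -0.8, -0.0]
finger_gap: 0.549
gripper_force: 25.0
```

Request:
{"name": "carry_out", "arguments": {
  "increments": [
    {"x": 0,"y": 0,"z": 0.1,"rx": 0,"ry": 0,"rz": 0},
    {"x": 0,"y": 0,"z": 0,"rx": 0,"ry": 0,"rz": 0}
  ]
}}

```text
t: 12.03
eef_pos: [0.5967, -0.2872, 0.0227]
orientation: [[0.0, 1.0, 0.0], [1.0, -0.0, -0.0], [-0.0, 0.0, -1.0]]
wrist_force: [0.8, -0.1, -0.6]
finger_gap: 0.547
gripper_force: 25.0
```

Request:
{"name": "carry_out", "arguments": {
  "increments": [
    {"x": 0,"y": 0,"z": 0,"rx": 0,"ry": 0,"rz": 0},
    {"x": 0,"y": 0,"z": 0,"rx": 0,"ry": 0,"rz": 0},
    {"x": 0,"y": 0,"z": 0,"rx": 0,"ry": 0,"rz": 0},
    {"x": 0,"y": 0,"z": 0,"rx": 0,"ry": 0,"rz": 0},
    {"x": 0,"y": 0,"z": -1,"rx": 0,"ry": 0,"rz": 0},
    {"x": 0,"y": 0,"z": -2.5,"rx": 0,"ry": 0,"rz": 0},
    {"x": 0,"y": 0,"z": -3.3,"rx": 0,"ry": 0,"rz": 0},
    {"x": 0,"y": 0,"z": -3,"rx": 0,"ry": 0,"rz": 0},
    {"x": 0,"y": 0,"z": -2.4,"rx": 0,"ry": 0,"rz": 0}
  ],
  "jaw": 1
}}

```text
t: 12.78
eef_pos: [0.5972, -0.2871, 0.1482]
orientation: [[-0.0, 1.0, 0.002], [1.0, 0.0, -0.001], [-0.001, 0.002, -1.0]]
wrist_force: [0.6, 0.4, -0.4]
finger_gap: 0.989
gripper_force: 0.0
```

Request:
{"name": "carry_out", "arguments": {
  "increments": [
    {"x": 3.5,"y": 0.6,"z": 0,"rx": 0,"ry": 0,"rz": 0},
    {"x": 3.5,"y": 0.6,"z": 0,"rx": 0,"ry": 0,"rz": 0},
    {"x": 3.5,"y": 0.6,"z": 0,"rx": 0,"ry": 0,"rz": 0},
    {"x": 3.5,"y": 0.6,"z": 0,"rx": 0,"ry": 0,"rz": 0},
    {"x": 3.5,"y": 0.6,"z": 0,"rx": 0,"ry": 0,"rz": 0},
    {"x": 3.5,"y": 0.6,"z": 0,"rx": 0,"ry": 0,"rz": 0},
    {"x": 3.5,"y": 0.6,"z": 0,"rx": 0,"ry": 0,"rz": 0},
    {"x": 3.5,"y": 0.6,"z": 0,"rx": 0,"ry": 0,"rz": 0},
    {"x": 3.5,"y": 0.6,"z": 0,"rx": 0,"ry": 0,"rz": 0},
    {"x": 3.5,"y": 0.6,"z": 0,"rx": 0,"ry": 0,"rz": 0},
    {"x": 3.5,"y": 0.6,"z": 0,"rx": 0,"ry": 0,"rz": 0},
    {"x": 3.3,"y": 0.7,"z": 0,"rx": 0,"ry": 0,"rz": 0}
  ]
}}

```text
t: 13.78
eef_pos: [0.6696, 0.1331, 0.1457]
orientation: [[-0.0, 1.0, 0.001], [1.0, 0.0, 0.0], [0.0, 0.001, -1.0]]
wrist_force: [0.9, -0.8, 0.1]
finger_gap: 0.999
gripper_force: 0.0
```

Request:
{"name": "carry_out", "arguments": {
  "increments": [
    {"x": 0,"y": 0,"z": 0,"rx": 0,"ry": 0,"rz": 0},
    {"x": 0,"y": 0,"z": 0,"rx": 0,"ry": 0,"rz": 0}
  ]
}}

```text
t: 13.95
eef_pos: [0.6691, 0.1342, 0.1452]
orientation: [[-0.004, 1.0, 0.0], [1.0, 0.004, 0.001], [0.001, 0.0, -1.0]]
wrist_force: [0.4, -1.1, 0.3]
finger_gap: 1.002
gripper_force: 0.0
```

```bash
python3 go.py .6697 .1313 .03 0
```

```text
d cm [-0.31  0.05 11.52] closing 0.004 rz 0.004 tilt [0.    0.001] gap 1.0017988054732645 F 0.0 t 13.95 [0.6691 0.1342 0.1452]
```

Request:
{"name": "carry_out", "arguments": {
  "increments": [
    {"x": -0.3,"y": 0.05,"z": 2.5,"rx": 0,"ry": 0,"rz": 0},
    {"x": 0,"y": 0,"z": 2.8,"rx": 0,"ry": 0,"rz": 0},
    {"x": 0,"y": 0,"z": 2.8,"rx": 0,"ry": 0,"rz": 0},
    {"x": 0,"y": 0,"z": 2,"rx": 0,"ry": 0,"rz": 0},
    {"x": 0,"y": 0,"z": 1.2,"rx": 0,"ry": 0,"rz": 0},
    {"x": 0,"y": 0,"z": 0,"rx": 0,"ry": 0,"rz": 0},
    {"x": 0,"y": 0,"z": 0,"rx": 0,"ry": 0,"rz": 0}
  ]
}}

```text
t: 14.53
eef_pos: [0.6704, 0.1271, 0.0322]
orientation: [[0.001, 1.0, 0.0], [1.0, -0.001, -0.0], [-0.0, 0.0, -1.0]]
wrist_force: [0.0, -0.3, 1.0]
finger_gap: 1.001
gripper_force: 0.0
```

Request:
{"name": "carry_out", "arguments": {
  "increments": [
    {"x": 0,"y": 0,"z": 0,"rx": 0,"ry": 0,"rz": 0},
    {"x": 0,"y": 0,"z": 0,"rx": 0,"ry": 0,"rz": 0},
    {"x": 0,"y": 0,"z": 0,"rx": 0,"ry": 0,"rz": 0},
    {"x": 0,"y": 0,"z": 0,"rx": 0,"ry": 0,"rz": 0},
    {"x": 0,"y": 0,"z": 0,"rx": 0,"ry": 0,"rz": 0},
    {"x": 0,"y": 0,"z": 0,"rx": 0,"ry": 0,"rz": 0},
    {"x": 0,"y": 0,"z": 0,"rx": 0,"ry": 0,"rz": 0},
    {"x": 0,"y": 0,"z": 0,"rx": 0,"ry": 0,"rz": 0},
    {"x": 0,"y": 0,"z": 0,"rx": 0,"ry": 0,"rz": 0}
  ],
  "jaw": -1,
  "force": 25
}}

```text
t: 15.28
eef_pos: [0.6702, 0.1279, 0.0316]
orientation: [[0.0, 1.0, 0.0], [1.0, -0.0, -0.0], [-0.0, 0.0, -1.0]]
wrist_force: [0.6, -0.4, 0.2]
finger_gap: 0.449
gripper_force: 24.8
```

Request:
{"name": "carry_out", "arguments": {
  "increments": [
    {"x": 0,"y": 0,"z": -1,"rx": 0,"ry": 0,"rz": 0},
    {"x": 0,"y": 0,"z": -2,"rx": 0,"ry": 0,"rz": 0},
    {"x": 0,"y": 0,"z": -3,"rx": 0,"ry": 0,"rz": 0},
    {"x": 0,"y": 0,"z": -3,"rx": 0,"ry": 0,"rz": 0},
    {"x": 0,"y": 0,"z": -2,"rx": 0,"ry": 0,"rz": 0},
    {"x": 0,"y": 0,"z": -1,"rx": 0,"ry": 0,"rz": 0},
    {"x": 0,"y": 0,"z": 0,"rx": 0,"ry": 0,"rz": 0}
  ]
}}

```text
t: 15.87
eef_pos: [0.6711, 0.1283, 0.1545]
orientation: [[0.0, 1.0, 0.004], [1.0, -0.0, 0.001], [0.001, 0.004, -1.0]]
wrist_force: [0.4, -0.5, -2.0]
finger_gap: 0.448
gripper_force: 24.9
```

Request:
{"name": "carry_out", "arguments": {
  "increments": [
    {"x": -1.5,"y": -0.5,"z": 0,"rx": 0,"ry": 0,"rz": 0},
    {"x": -2.5,"y": -0.9,"z": 0,"rx": 0,"ry": 0,"rz": 0},
    {"x": -3.2,"y": -1.1,"z": 0,"rx": 0,"ry": 0,"rz": 0},
    {"x": -3.2,"y": -1.1,"z": 0,"rx": 0,"ry": 0,"rz": 0},
    {"x": -3.2,"y": -1.1,"z": 0,"rx": 0,"ry": 0,"rz": 0},
    {"x": -3.2,"y": -1.1,"z": 0,"rx": 0,"ry": 0,"rz": 0},
    {"x": -3.2,"y": -1.1,"z": 0,"rx": 0,"ry": 0,"rz": 0},
    {"x": -3.2,"y": -1.1,"z": 0,"rx": 0,"ry": 0,"rz": 0},
    {"x": -3.2,"y": -1.1,"z": 0,"rx": 0,"ry": 0,"rz": 0},
    {"x": -3.2,"y": -1.1,"z": 0,"rx": 0,"ry": 0,"rz": 0},
    {"x": -3.2,"y": -1.1,"z": 0,"rx": 0,"ry": 0,"rz": 0},
    {"x": -3.2,"y": -1.1,"z": 0,"rx": 0,"ry": 0,"rz": 0}
  ]
}}

```text
t: 16.87
eef_pos: [0.5443, -0.2335, 0.1498]
orientation: [[0.0, 1.0, -0.002], [1.0, -0.0, 0.001], [0.001, -0.002, -1.0]]
wrist_force: [1.0, -0.4, -1.1]
finger_gap: 0.444
gripper_force: 24.9
```

Request:
{"name": "carry_out", "arguments": {
  "increments": [
    {"x": -2.7,"y": -1.1,"z": 0,"rx": 0,"ry": 0,"rz": 0},
    {"x": -1.8,"y": -0.8,"z": 0,"rx": 0,"ry": 0,"rz": 0},
    {"x": -1.2,"y": -0.5,"z": 0,"rx": 0,"ry": 0,"rz": 0},
    {"x": 0,"y": 0,"z": 2,"rx": 0,"ry": 0,"rz": 0},
    {"x": 0,"y": 0,"z": 2,"rx": 0,"ry": 0,"rz": 0},
    {"x": 0,"y": 0,"z": 2,"rx": 0,"ry": 0,"rz": 0},
    {"x": 0,"y": 0,"z": 1,"rx": 0,"ry": 0,"rz": 0},
    {"x": 0,"y": 0,"z": 0,"rx": 0,"ry": 0,"rz": 0},
    {"x": 0,"y": 0,"z": 0,"rx": 0,"ry": 0,"rz": 0}
  ]
}}

```text
t: 17.62
eef_pos: [0.522, -0.2884, 0.0812]
orientation: [[-0.001, 1.0, -0.001], [1.0, 0.001, 0.001], [0.001, -0.001, -1.0]]
wrist_force: [-0.8, 0.8, -0.9]
finger_gap: 0.454
gripper_force: 24.9
```

```bash
python3 go.py .522 -.289 .0367 0; python3 -c "
from h import *
crop('top',330,130,110,130,4,'p4')
crop('side',220,80,110,130,4,'p4s')
a=np.hstack([cv2.imread('pics/p4.png'),cv2.imread('pics/p4s.png')]);cv2.imwrite('pics/p4.png',cv2.resize(a,(800,473)))"
```

```text
d cm [-0.06  0.    4.45] closing 0.001 rz 0.001 tilt [-0.001  0.001] gap 0.454291077752659 F 24.89295333623886 t 17.6167 [ 0.522  -0.2884  0.0812]
```

View pics/p4.png

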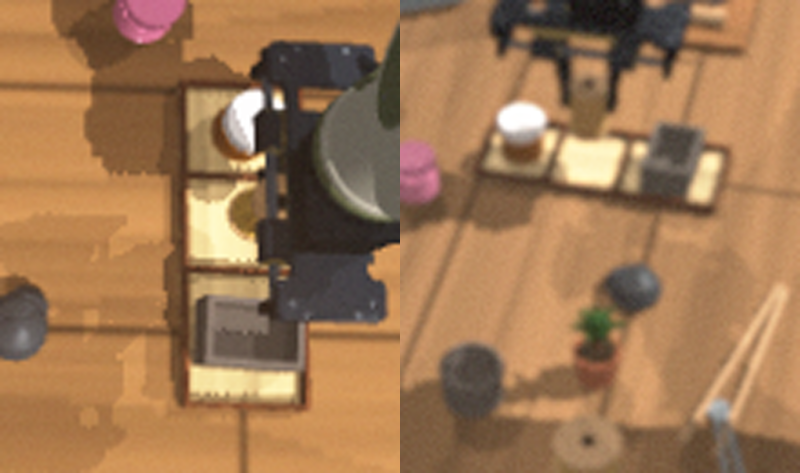

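Request:
{"name": "carry_out", "arguments": {
  "increments": [
    {"x": 0,"y": 0,"z": 1.5,"rx": 0,"ry": 0,"rz": 0},
    {"x": 0,"y": 0,"z": 1.3,"rx": 0,"ry": 0,"rz": 0},
    {"x": 0,"y": 0,"z": 0.7,"rx": 0,"ry": 0,"rz": 0},
    {"x": 0,"y": 0,"z": 0.4,"rx": 0,"ry": 0,"rz": 0},
    {"x": 0,"y": 0,"z": 0.3,"rx": 0,"ry": 0,"rz": 0},
    {"x": 0,"y": 0,"z": 0.25,"rx": 0,"ry": 0,"rz": 0},
    {"x": 0,"y": 0,"z": 0,"rx": 0,"ry": 0,"rz": 0},
    {"x": 0,"y": 0,"z": 0,"rx": 0,"ry": 0,"rz": 0},
    {"x": 0,"y": 0,"z": 0,"rx": 0,"ry": 0,"rz": 0}
  ]
}}

```text
t: 18.47
eef_pos: [0.5223, -0.2893, 0.0375]
orientation: [[0.0, 1.0, 0.001], [1.0, -0.0, -0.0], [-0.0, 0.001, -1.0]]
wrist_force: [0.2, 0.3, -1.4]
finger_gap: 0.446
gripper_force: 24.9
```

Request:
{"name": "carry_out", "arguments": {
  "increments": [
    {"x": 0,"y": 0,"z": 0.1,"rx": 0,"ry": 0,"rz": 0},
    {"x": 0,"y": 0,"z": 0,"rx": 0,"ry": 0,"rz": 0},
    {"x": 0,"y": 0,"z": 0,"rx": 0,"ry": 0,"rz": 0}
  ]
}}

```text
t: 18.72
eef_pos: [0.5225, -0.2893, 0.0365]
orientation: [[-0.0, 1.0, 0.001], [1.0, 0.0, -0.001], [-0.001, 0.001, -1.0]]
wrist_force: [0.6, -0.2, 1.5]
finger_gap: 0.449
gripper_force: 24.7
```

Request:
{"name": "carry_out", "arguments": {
  "increments": [
    {"x": 0,"y": 0,"z": 0,"rx": 0,"ry": 0,"rz": 0},
    {"x": 0,"y": 0,"z": 0,"rx": 0,"ry": 0,"rz": 0},
    {"x": 0,"y": 0,"z": 0,"rx": 0,"ry": 0,"rz": 0},
    {"x": 0,"y": 0,"z": 0,"rx": 0,"ry": 0,"rz": 0}
  ],
  "jaw": 0.24
}}

```text
t: 19.05
eef_pos: [0.522, -0.2892, 0.036]
orientation: [[0.0, 1.0, -0.0], [1.0, -0.0, -0.0], [-0.0, -0.0, -1.0]]
wrist_force: [-1.2, -0.7, 0.8]
finger_gap: 0.602
gripper_force: 0.0
```

Request:
{"name": "carry_out", "arguments": {
  "increments": [
    {"x": 0,"y": 0,"z": -1,"rx": 0,"ry": 0,"rz": 0},
    {"x": 0,"y": 0,"z": -3,"rx": 0,"ry": 0,"rz": 0},
    {"x": 0,"y": 0,"z": -4,"rx": 0,"ry": 0,"rz": 0},
    {"x": 0,"y": 0,"z": -3,"rx": 0,"ry": 0,"rz": 0},
    {"x": 2.5,"y": 0.2,"z": 0,"rx": 0,"ry": 0,"rz": 0},
    {"x": 3.6,"y": 0.4,"z": 0,"rx": 0,"ry": 0,"rz": 0},
    {"x": 3.6,"y": 0.4,"z": 0,"rx": 0,"ry": 0,"rz": 0},
    {"x": 3.6,"y": 0.4,"z": 0,"rx": 0,"ry": 0,"rz": 0},
    {"x": 3.6,"y": 0.4,"z": 0,"rx": 0,"ry": 0,"rz": 0},
    {"x": 3.6,"y": 0.4,"z": 0,"rx": 0,"ry": 0,"rz": 0},
    {"x": 3.6,"y": 0.4,"z": 0,"rx": 0,"ry": 0,"rz": 0},
    {"x": 3.6,"y": 0.4,"z": 0,"rx": 0,"ry": 0,"rz": 0}
  ]
}}

```text
t: 20.05
eef_pos: [0.552, -0.0105, 0.147]
orientation: [[0.0, 1.0, 0.001], [1.0, -0.0, -0.001], [-0.001, 0.001, -1.0]]
wrist_force: [1.5, -0.2, 0.3]
finger_gap: 0.619
gripper_force: 0.0
```

Request:
{"name": "carry_out", "arguments": {
  "increments": [
    {"x": 3.6,"y": 0.2,"z": 0,"rx": 0,"ry": 0,"rz": 0},
    {"x": 2.9,"y": 0,"z": 0,"rx": 0,"ry": 0,"rz": 0.1},
    {"x": 0,"y": 0,"z": 0,"rx": 0,"ry": 0,"rz": 0.11},
    {"x": 0,"y": 0,"z": 0,"rx": 0,"ry": 0,"rz": 0.11},
    {"x": 0,"y": 0,"z": 0,"rx": 0,"ry": 0,"rz": 0.11},
    {"x": 0,"y": 0,"z": 0,"rx": 0,"ry": 0,"rz": 0.11},
    {"x": 0,"y": 0,"z": 0,"rx": 0,"ry": 0,"rz": 0.11},
    {"x": 0,"y": 0,"z": 0,"rx": 0,"ry": 0,"rz": 0.11},
    {"x": 0,"y": 0,"z": 0,"rx": 0,"ry": 0,"rz": 0.11},
    {"x": 0,"y": 0,"z": 0,"rx": 0,"ry": 0,"rz": 0.11},
    {"x": 0,"y": 0,"z": 0,"rx": 0,"ry": 0,"rz": 0.1},
    {"x": 0,"y": 0,"z": 0,"rx": 0,"ry": 0,"rz": 0}
  ],
  "jaw": 1
}}

```text
t: 21.05
eef_pos: [0.5541, 0.0529, 0.1468]
orientation: [[0.884, 0.467, 0.001], [0.467, -0.884, -0.0], [0.0, 0.0, -1.0]]
wrist_force: [0.8, -0.2, 0.8]
finger_gap: 0.998
gripper_force: 0.0
```

```bash
python3 go.py .5538 .053 .021 -1.1; python3 -c "
from h import *
crop('side',180,80,140,130,4,'p5')"
```

```text
d cm [-0.03 -0.03 12.58] closing -1.085 rz 0.015 tilt [ 0.001 -0.   ] gap 0.9984853240527201 F 0.0 t 21.05 [0.5541 0.0529 0.1468]
```

View pics/p5.png

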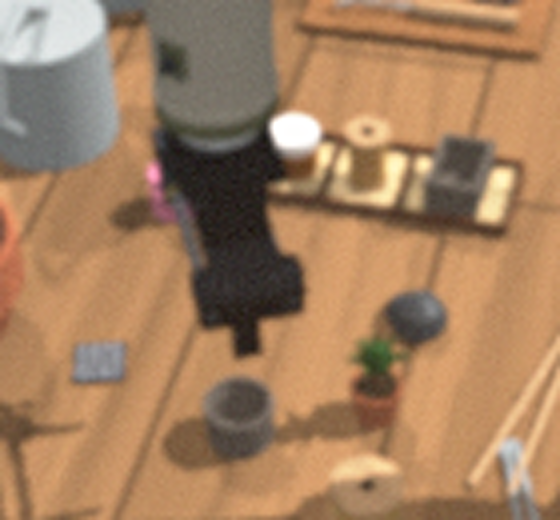

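The three long-tray things stand upright in their compartments; the gripper is above the round pot.

Request:
{"name": "carry_out", "arguments": {
  "increments": [
    {"x": 0,"y": 0,"z": 2.5,"rx": 0,"ry": 0,"rz": 0},
    {"x": 0,"y": 0,"z": 3,"rx": 0,"ry": 0,"rz": 0},
    {"x": 0,"y": 0,"z": 3,"rx": 0,"ry": 0,"rz": 0},
    {"x": 0,"y": 0,"z": 2.4,"rx": 0,"ry": 0,"rz": 0},
    {"x": 0,"y": 0,"z": 1.6,"rx": 0,"ry": 0,"rz": 0},
    {"x": 0,"y": 0,"z": 0,"rx": 0,"ry": 0,"rz": 0},
    {"x": 0,"y": 0,"z": 0,"rx": 0,"ry": 0,"rz": 0}
  ]
}}

```text
t: 21.68
eef_pos: [0.5538, 0.053, 0.0211]
orientation: [[0.881, 0.474, -0.001], [0.474, -0.881, 0.0], [-0.001, -0.001, -1.0]]
wrist_force: [-0.2, -0.3, 0.0]
finger_gap: 1.001
gripper_force: 0.0
```

Request:
{"name": "carry_out", "arguments": {
  "increments": [
    {"x": 0,"y": 0,"z": 0,"rx": 0,"ry": 0,"rz": 0},
    {"x": 0,"y": 0,"z": 0,"rx": 0,"ry": 0,"rz": 0},
    {"x": 0,"y": 0,"z": 0,"rx": 0,"ry": 0,"rz": 0},
    {"x": 0,"y": 0,"z": 0,"rx": 0,"ry": 0,"rz": 0},
    {"x": 0,"y": 0,"z": 0,"rx": 0,"ry": 0,"rz": 0},
    {"x": 0,"y": 0,"z": 0,"rx": 0,"ry": 0,"rz": 0},
    {"x": 0,"y": 0,"z": 0,"rx": 0,"ry": 0,"rz": 0}
  ],
  "jaw": -1,
  "force": 25
}}

```text
t: 22.27
eef_pos: [0.5546, 0.0526, 0.0217]
orientation: [[0.882, 0.471, 0.001], [0.471, -0.882, -0.0], [0.001, 0.001, -1.0]]
wrist_force: [-0.7, -1.2, 5.9]
finger_gap: 0.666
gripper_force: 25.0
```

Request:
{"name": "carry_out", "arguments": {
  "increments": [
    {"x": 0,"y": 0,"z": -1,"rx": 0,"ry": 0,"rz": 0},
    {"x": 0,"y": 0,"z": -2,"rx": 0,"ry": 0,"rz": 0},
    {"x": 0,"y": 0,"z": -3,"rx": 0,"ry": 0,"rz": 0},
    {"x": 0,"y": 0,"z": -3,"rx": 0,"ry": 0,"rz": 0},
    {"x": 0,"y": 0,"z": -1,"rx": 0,"ry": 0,"rz": 0},
    {"x": 0,"y": 0,"z": 0,"rx": 0,"ry": 0,"rz": 0},
    {"x": 0,"y": 0,"z": 0,"rx": 0,"ry": 0,"rz": 0}
  ]
}}

```text
t: 22.85
eef_pos: [0.5538, 0.0528, 0.1207]
orientation: [[0.882, 0.471, 0.0], [0.471, -0.882, -0.0], [-0.0, 0.0, -1.0]]
wrist_force: [-0.9, 0.4, -2.5]
finger_gap: 0.667
gripper_force: 25.0
```

```bash
python3 go.py .5229 .3157 .027 -1.1
```

```text
d cm [  9.67 -24.65   9.37] closing -1.08 rz 0.02 tilt [ 0. -0.] gap 0.6665388235582738 F 24.999727037857156 t 22.85 [0.5538 0.0528 0.1207]
```

Request:
{"name": "carry_out", "arguments": {
  "increments": [
    {"x": 0.5,"y": -1.5,"z": 0,"rx": 0,"ry": 0,"rz": 0},
    {"x": 1.0,"y": -2.5,"z": 0,"rx": 0,"ry": 0,"rz": 0},
    {"x": 1.1,"y": -2.9,"z": 0,"rx": 0,"ry": 0,"rz": 0},
    {"x": 1.2,"y": -2.9,"z": 0,"rx": 0,"ry": 0,"rz": 0},
    {"x": 1.2,"y": -2.9,"z": 0,"rx": 0,"ry": 0,"rz": 0},
    {"x": 1.2,"y": -2.9,"z": 0,"rx": 0,"ry": 0,"rz": 0},
    {"x": 1.2,"y": -2.9,"z": 0,"rx": 0,"ry": 0,"rz": 0},
    {"x": 1.0,"y": -2.6,"z": 0,"rx": 0,"ry": 0,"rz": 0},
    {"x": 0.8,"y": -2.1,"z": 0,"rx": 0,"ry": 0,"rz": 0},
    {"x": 0.5,"y": -1.4,"z": 0,"rx": 0,"ry": 0,"rz": 0},
    {"x": 0,"y": 0,"z": 0,"rx": 0,"ry": 0,"rz": 0},
    {"x": 0,"y": 0,"z": 0,"rx": 0,"ry": 0,"rz": 0}
  ]
}}

```text
t: 23.85
eef_pos: [0.5223, 0.3157, 0.1188]
orientation: [[0.881, 0.473, -0.003], [0.473, -0.881, -0.001], [-0.003, -0.0, -1.0]]
wrist_force: [-0.3, -0.8, -1.9]
finger_gap: 0.669
gripper_force: 25.0
```

Request:
{"name": "carry_out", "arguments": {
  "increments": [
    {"x": 0,"y": 0,"z": 2,"rx": 0,"ry": 0,"rz": 0},
    {"x": 0,"y": 0,"z": 2,"rx": 0,"ry": 0,"rz": 0},
    {"x": 0,"y": 0,"z": 1.5,"rx": 0,"ry": 0,"rz": 0},
    {"x": 0,"y": 0,"z": 0,"rx": 0,"ry": 0,"rz": 0},
    {"x": 0,"y": 0,"z": 0,"rx": 0,"ry": 0,"rz": 0}
  ]
}}

```text
t: 24.27
eef_pos: [0.5234, 0.3138, 0.0648]
orientation: [[0.883, 0.47, -0.002], [0.47, -0.883, -0.002], [-0.003, 0.001, -1.0]]
wrist_force: [-0.3, 0.5, -1.0]
finger_gap: 0.669
gripper_force: 25.0
```

```bash
python3 go.py .5229 .3157 .0267 -1.1;python3 -c "
from h import *
crop('top',150,130,110,130,4,'p6')
crop('side',190,170,110,130,4,'p6s')
a=np.hstack([cv2.imread('pics/p6.png'),cv2.imread('pics/p6s.png')]);cv2.imwrite('pics/p6.png',cv2.resize(a,(800,473)))"
```

```text
d cm [ 0.06 -0.19  3.81] closing -1.081 rz 0.019 tilt [-0.002 -0.002] gap 0.668971699839273 F 24.99970910306729 t 24.2667 [0.5234 0.3138 0.0648]
```

View pics/p6.png

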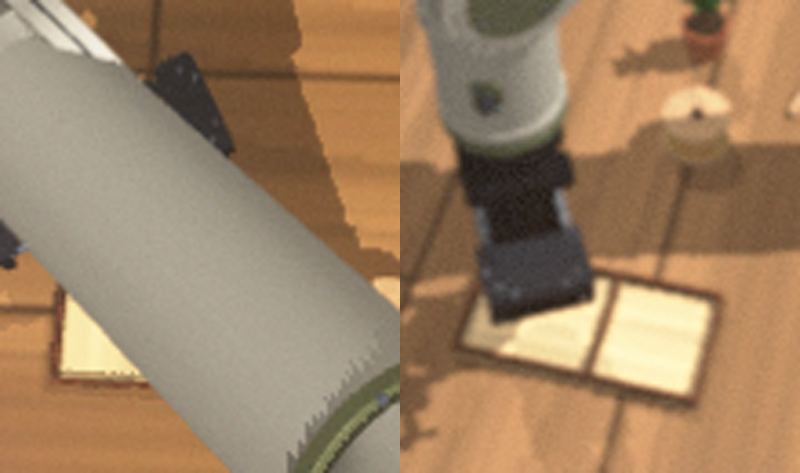

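Request:
{"name": "carry_out", "arguments": {
  "increments": [
    {"x": 0.05,"y": -0.15,"z": 1.3,"rx": 0,"ry": 0,"rz": 0},
    {"x": 0,"y": 0,"z": 1,"rx": 0,"ry": 0,"rz": 0},
    {"x": 0,"y": 0,"z": 0.6,"rx": 0,"ry": 0,"rz": 0},
    {"x": 0,"y": 0,"z": 0.4,"rx": 0,"ry": 0,"rz": 0},
    {"x": 0,"y": 0,"z": 0.3,"rx": 0,"ry": 0,"rz": 0},
    {"x": 0,"y": 0,"z": 0.2,"rx": 0,"ry": 0,"rz": 0},
    {"x": 0,"y": 0,"z": 0,"rx": 0,"ry": 0,"rz": 0},
    {"x": 0,"y": 0,"z": 0,"rx": 0,"ry": 0,"rz": 0},
    {"x": 0,"y": 0,"z": 0,"rx": 0,"ry": 0,"rz": 0}
  ]
}}

```text
t: 25.12
eef_pos: [0.5236, 0.3173, 0.0284]
orientation: [[0.882, 0.471, 0.001], [0.471, -0.882, 0.0], [0.001, 0.0, -1.0]]
wrist_force: [-0.9, 0.2, -2.2]
finger_gap: 0.667
gripper_force: 25.0
```

Request:
{"name": "carry_out", "arguments": {
  "increments": [
    {"x": 0,"y": 0,"z": 0.15,"rx": 0,"ry": 0,"rz": 0},
    {"x": 0,"y": 0,"z": 0,"rx": 0,"ry": 0,"rz": 0},
    {"x": 0,"y": 0,"z": 0,"rx": 0,"ry": 0,"rz": 0}
  ]
}}

```text
t: 25.37
eef_pos: [0.5237, 0.3173, 0.0268]
orientation: [[0.882, 0.471, 0.001], [0.471, -0.882, 0.0], [0.001, 0.0, -1.0]]
wrist_force: [0.3, 1.2, -0.4]
finger_gap: 0.664
gripper_force: 25.0
```

Request:
{"name": "carry_out", "arguments": {
  "increments": [
    {"x": 0,"y": 0,"z": 0.05,"rx": 0,"ry": 0,"rz": 0},
    {"x": 0,"y": 0,"z": 0,"rx": 0,"ry": 0,"rz": 0},
    {"x": 0,"y": 0,"z": 0,"rx": 0,"ry": 0,"rz": 0},
    {"x": 0,"y": 0,"z": 0,"rx": 0,"ry": 0,"rz": 0},
    {"x": 0,"y": 0,"z": -1,"rx": 0,"ry": 0,"rz": 0},
    {"x": 0,"y": 0,"z": -2.5,"rx": 0,"ry": 0,"rz": 0},
    {"x": 0,"y": 0,"z": -3,"rx": 0,"ry": 0,"rz": 0},
    {"x": 0,"y": 0,"z": -3,"rx": 0,"ry": 0,"rz": 0},
    {"x": 0,"y": 0,"z": -1,"rx": 0,"ry": 0,"rz": 0}
  ],
  "jaw": 1
}}

```text
t: 26.12
eef_pos: [0.5248, 0.3186, 0.1365]
orientation: [[0.882, 0.472, 0.005], [0.472, -0.882, 0.003], [0.006, -0.0, -1.0]]
wrist_force: [-0.3, 0.5, 1.1]
finger_gap: 0.997
gripper_force: 0.0
```

Request:
{"name": "carry_out", "arguments": {
  "increments": [
    {"x": 0,"y": 0,"z": 0,"rx": 0,"ry": 0,"rz": -0.12},
    {"x": 0,"y": 0,"z": 0,"rx": 0,"ry": 0,"rz": -0.12},
    {"x": 0,"y": 0,"z": 0,"rx": 0,"ry": 0,"rz": -0.12},
    {"x": 0,"y": 0,"z": 0,"rx": 0,"ry": 0,"rz": -0.12},
    {"x": 0,"y": 0,"z": 0,"rx": 0,"ry": 0,"rz": -0.12},
    {"x": 0,"y": 0,"z": 0,"rx": 0,"ry": 0,"rz": -0.12},
    {"x": 0,"y": 0,"z": 0,"rx": 0,"ry": 0,"rz": -0.12},
    {"x": 0,"y": 0,"z": 0,"rx": 0,"ry": 0,"rz": -0.12},
    {"x": 0,"y": 0,"z": 0,"rx": 0,"ry": 0,"rz": -0.12},
    {"x": 0,"y": 0,"z": 0,"rx": 0,"ry": 0,"rz": 0}
  ]
}}

```text
t: 26.95
eef_pos: [0.5234, 0.3169, 0.1313]
orientation: [[-0.006, 1.0, -0.0], [1.0, 0.006, -0.0], [-0.0, -0.0, -1.0]]
wrist_force: [-0.2, 0.2, -0.6]
finger_gap: 1.002
gripper_force: 0.0
```

```bash
python3 go.py .436 .109 .012 0
```

```text
d cm [-20.74  -8.85  11.93] closing 0.006 rz 0.006 tilt [-0. -0.] gap 1.0023939978059335 F 0.0 t 26.95 [0.5234 0.3169 0.1313]
```

Request:
{"name": "carry_out", "arguments": {
  "increments": [
    {"x": -2,"y": -0.9,"z": 0,"rx": 0,"ry": 0,"rz": 0},
    {"x": -3.1,"y": -1.3,"z": 0,"rx": 0,"ry": 0,"rz": 0},
    {"x": -3.1,"y": -1.3,"z": 0,"rx": 0,"ry": 0,"rz": 0},
    {"x": -3.1,"y": -1.3,"z": 0,"rx": 0,"ry": 0,"rz": 0},
    {"x": -3.1,"y": -1.3,"z": 0,"rx": 0,"ry": 0,"rz": 0},
    {"x": -3.1,"y": -1.3,"z": 0,"rx": 0,"ry": 0,"rz": 0},
    {"x": -2.2,"y": -0.9,"z": 0,"rx": 0,"ry": 0,"rz": 0},
    {"x": -1,"y": -0.6,"z": 0,"rx": 0,"ry": 0,"rz": 0},
    {"x": 0,"y": 0,"z": 2,"rx": 0,"ry": 0,"rz": 0},
    {"x": 0,"y": 0,"z": 2,"rx": 0,"ry": 0,"rz": 0},
    {"x": 0,"y": 0,"z": 1,"rx": 0,"ry": 0,"rz": 0},
    {"x": 0,"y": 0,"z": 0,"rx": 0,"ry": 0,"rz": 0}
  ]
}}

```text
t: 27.95
eef_pos: [0.4331, 0.1099, 0.0795]
orientation: [[0.002, 1.0, -0.003], [1.0, -0.002, -0.0], [-0.0, -0.003, -1.0]]
wrist_force: [0.4, 0.7, 0.7]
finger_gap: 0.998
gripper_force: 0.0
```

Request:
{"name": "carry_out", "arguments": {
  "increments": [
    {"x": 0,"y": 0,"z": 0,"rx": 0,"ry": 0,"rz": 0},
    {"x": 0,"y": 0,"z": 0,"rx": 0,"ry": 0,"rz": 0}
  ]
}}

```text
t: 28.12
eef_pos: [0.4349, 0.1107, 0.0819]
orientation: [[0.0, 1.0, 0.001], [1.0, -0.0, 0.0], [0.0, 0.001, -1.0]]
wrist_force: [0.6, 0.8, 0.0]
finger_gap: 1.003
gripper_force: 0.0
```

```bash
python3 go.py .436 .109 .012 0
```

```text
d cm [-0.17  0.1   6.99] closing -0.0 rz -0.0 tilt [0.001 0.   ] gap 1.0026635958304257 F 0.0 t 28.1167 [0.4349 0.1107 0.0819]
```

Request:
{"name": "carry_out", "arguments": {
  "increments": [
    {"x": -0.15,"y": 0.1,"z": 2,"rx": 0,"ry": 0,"rz": 0},
    {"x": 0,"y": 0,"z": 2,"rx": 0,"ry": 0,"rz": 0},
    {"x": 0,"y": 0,"z": 1.7,"rx": 0,"ry": 0,"rz": 0},
    {"x": 0,"y": 0,"z": 1.2,"rx": 0,"ry": 0,"rz": 0},
    {"x": 0,"y": 0,"z": 0,"rx": 0,"ry": 0,"rz": 0},
    {"x": 0,"y": 0,"z": 0,"rx": 0,"ry": 0,"rz": 0},
    {"x": 0,"y": 0,"z": 0,"rx": 0,"ry": 0,"rz": 0}
  ]
}}

```text
t: 28.7
eef_pos: [0.4362, 0.1089, 0.0131]
orientation: [[0.0, 1.0, 0.001], [1.0, -0.0, 0.0], [0.0, 0.001, -1.0]]
wrist_force: [1.3, -1.0, 0.7]
finger_gap: 0.996
gripper_force: 0.0
```

Request:
{"name": "carry_out", "arguments": {
  "increments": [
    {"x": 0,"y": 0,"z": 0,"rx": 0,"ry": 0,"rz": 0},
    {"x": 0,"y": 0,"z": 0,"rx": 0,"ry": 0,"rz": 0},
    {"x": 0,"y": 0,"z": 0,"rx": 0,"ry": 0,"rz": 0},
    {"x": 0,"y": 0,"z": 0,"rx": 0,"ry": 0,"rz": 0},
    {"x": 0,"y": 0,"z": 0,"rx": 0,"ry": 0,"rz": 0},
    {"x": 0,"y": 0,"z": 0,"rx": 0,"ry": 0,"rz": 0},
    {"x": 0,"y": 0,"z": 0,"rx": 0,"ry": 0,"rz": 0}
  ],
  "jaw": -1,
  "force": 25
}}

```text
t: 29.28
eef_pos: [0.4356, 0.1086, 0.0123]
orientation: [[0.0, 1.0, 0.0], [1.0, -0.0, -0.0], [-0.0, 0.0, -1.0]]
wrist_force: [-0.4, -1.5, 4.4]
finger_gap: 0.674
gripper_force: 27.7
```

Request:
{"name": "carry_out", "arguments": {
  "increments": [
    {"x": 0,"y": 0,"z": -1,"rx": 0,"ry": 0,"rz": 0},
    {"x": 0,"y": 0,"z": -2,"rx": 0,"ry": 0,"rz": 0},
    {"x": 0,"y": 0,"z": -3,"rx": 0,"ry": 0,"rz": 0},
    {"x": 0,"y": 0,"z": -3,"rx": 0,"ry": 0,"rz": 0},
    {"x": 0,"y": 0,"z": -1,"rx": 0,"ry": 0,"rz": 0},
    {"x": 0,"y": 0,"z": 0,"rx": 0,"ry": 0,"rz": 0},
    {"x": 0,"y": 0,"z": 0,"rx": 0,"ry": 0,"rz": 0}
  ]
}}

```text
t: 29.87
eef_pos: [0.4354, 0.1082, 0.1119]
orientation: [[0.0, 1.0, 0.001], [1.0, -0.0, -0.001], [-0.001, 0.001, -1.0]]
wrist_force: [0.4, -0.7, -1.3]
finger_gap: 0.668
gripper_force: 27.3
```

```bash
python3 go.py .4259 .3171 .017 0
```

```text
d cm [20.89 -0.97  9.47] closing -0.0 rz -0.0 tilt [ 0.001 -0.001] gap 0.66788124476051 F 27.321425825357437 t 29.8667 [0.4354 0.1082 0.1119]
```

Request:
{"name": "carry_out", "arguments": {
  "increments": [
    {"x": 1.5,"y": -0.1,"z": 0,"rx": 0,"ry": 0,"rz": 0},
    {"x": 2.5,"y": -0.1,"z": 0,"rx": 0,"ry": 0,"rz": 0},
    {"x": 3,"y": -0.1,"z": 0,"rx": 0,"ry": 0,"rz": 0},
    {"x": 3,"y": -0.1,"z": 0,"rx": 0,"ry": 0,"rz": 0},
    {"x": 3,"y": -0.1,"z": 0,"rx": 0,"ry": 0,"rz": 0},
    {"x": 3,"y": -0.1,"z": 0,"rx": 0,"ry": 0,"rz": 0},
    {"x": 2.5,"y": -0.1,"z": 0,"rx": 0,"ry": 0,"rz": 0},
    {"x": 1.5,"y": -0.1,"z": 0,"rx": 0,"ry": 0,"rz": 0},
    {"x": 0.9,"y": -0.1,"z": 0,"rx": 0,"ry": 0,"rz": 0},
    {"x": 0,"y": 0,"z": 1.5,"rx": 0,"ry": 0,"rz": 0},
    {"x": 0,"y": 0,"z": 1.5,"rx": 0,"ry": 0,"rz": 0},
    {"x": 0,"y": 0,"z": 0,"rx": 0,"ry": 0,"rz": 0}
  ]
}}

```text
t: 30.87
eef_pos: [0.4246, 0.3157, 0.0782]
orientation: [[-0.0, 1.0, -0.005], [1.0, 0.0, -0.003], [-0.003, -0.005, -1.0]]
wrist_force: [-0.9, -1.1, -1.9]
finger_gap: 0.673
gripper_force: 27.3
```

Request:
{"name": "carry_out", "arguments": {
  "increments": [
    {"x": 0,"y": 0,"z": 1.5,"rx": 0,"ry": 0,"rz": 0},
    {"x": 0,"y": 0,"z": 0,"rx": 0,"ry": 0,"rz": 0},
    {"x": 0,"y": 0,"z": 0,"rx": 0,"ry": 0,"rz": 0},
    {"x": 0,"y": 0,"z": 0,"rx": 0,"ry": 0,"rz": 0}
  ]
}}

```text
t: 31.2
eef_pos: [0.4265, 0.3174, 0.0675]
orientation: [[0.0, 1.0, -0.0], [1.0, -0.0, -0.0], [-0.0, -0.0, -1.0]]
wrist_force: [-0.2, -0.6, -0.9]
finger_gap: 0.678
gripper_force: 27.3
```

```bash
python3 go.py .4259 .3171 .0173 0;python3 -c "
from h import *
crop('top',150,130,110,130,4,'p7')
crop('side',190,170,110,130,4,'p7s')
a=np.hstack([cv2.imread('pics/p7.png'),cv2.imread('pics/p7s.png')]);cv2.imwrite('pics/p7.png',cv2.resize(a,(800,473)))"
```

```text
d cm [-0.03 -0.06  5.02] closing -0.0 rz -0.0 tilt [-0. -0.] gap 0.6781182190929618 F 27.31953900307417 t 31.2 [0.4265 0.3174 0.0675]
```

View pics/p7.png

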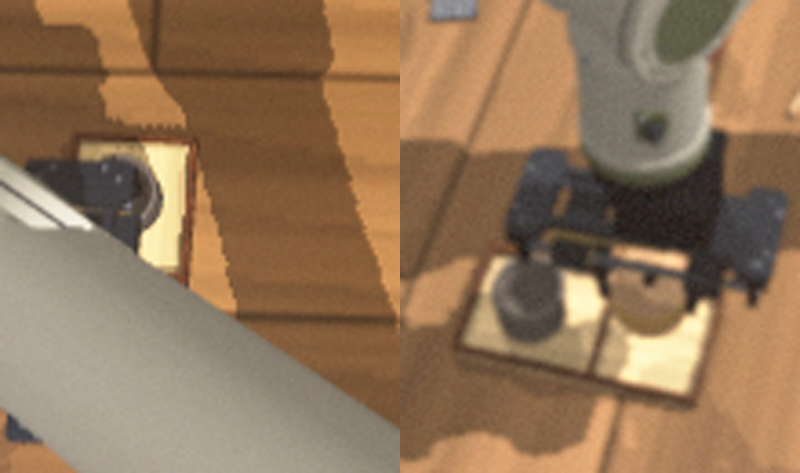

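Request:
{"name": "carry_out", "arguments": {
  "increments": [
    {"x": 0,"y": 0,"z": 1.5,"rx": 0,"ry": 0,"rz": 0},
    {"x": 0,"y": 0,"z": 1.4,"rx": 0,"ry": 0,"rz": 0},
    {"x": 0,"y": 0,"z": 0.8,"rx": 0,"ry": 0,"rz": 0},
    {"x": 0,"y": 0,"z": 0.5,"rx": 0,"ry": 0,"rz": 0},
    {"x": 0,"y": 0,"z": 0.4,"rx": 0,"ry": 0,"rz": 0},
    {"x": 0,"y": 0,"z": 0.3,"rx": 0,"ry": 0,"rz": 0},
    {"x": 0,"y": 0,"z": 0,"rx": 0,"ry": 0,"rz": 0},
    {"x": 0,"y": 0,"z": 0,"rx": 0,"ry": 0,"rz": 0},
    {"x": 0,"y": 0,"z": 0,"rx": 0,"ry": 0,"rz": 0}
  ]
}}

```text
t: 32.05
eef_pos: [0.4266, 0.3178, 0.0184]
orientation: [[-0.0, 1.0, 0.001], [1.0, 0.0, 0.0], [0.0, 0.001, -1.0]]
wrist_force: [0.2, 0.8, -1.1]
finger_gap: 0.672
gripper_force: 27.3
```

Request:
{"name": "carry_out", "arguments": {
  "increments": [
    {"x": 0,"y": 0,"z": 0.1,"rx": 0,"ry": 0,"rz": 0},
    {"x": 0,"y": 0,"z": 0,"rx": 0,"ry": 0,"rz": 0},
    {"x": 0,"y": 0,"z": 0,"rx": 0,"ry": 0,"rz": 0}
  ]
}}

```text
t: 32.3
eef_pos: [0.4267, 0.3178, 0.0173]
orientation: [[0.0, 1.0, 0.001], [1.0, -0.0, 0.0], [0.0, 0.001, -1.0]]
wrist_force: [0.7, -0.1, 1.0]
finger_gap: 0.672
gripper_force: 27.5
```

Request:
{"name": "carry_out", "arguments": {
  "increments": [
    {"x": 0,"y": 0,"z": 0,"rx": 0,"ry": 0,"rz": 0},
    {"x": 0,"y": 0,"z": 0,"rx": 0,"ry": 0,"rz": 0},
    {"x": 0,"y": 0,"z": 0,"rx": 0,"ry": 0,"rz": 0},
    {"x": 0,"y": 0,"z": 0,"rx": 0,"ry": 0,"rz": 0},
    {"x": 0,"y": 0,"z": -1,"rx": 0,"ry": 0,"rz": 0},
    {"x": 0,"y": 0,"z": -2.5,"rx": 0,"ry": 0,"rz": 0},
    {"x": 0,"y": 0,"z": -3,"rx": 0,"ry": 0,"rz": 0},
    {"x": 0,"y": 0,"z": -3.5,"rx": 0,"ry": 0,"rz": 0},
    {"x": 0,"y": 0,"z": -3.5,"rx": 0,"ry": 0,"rz": 0}
  ],
  "jaw": 0.55
}}

```text
t: 33.05
eef_pos: [0.4257, 0.3176, 0.154]
orientation: [[-0.001, 1.0, -0.001], [1.0, 0.001, -0.0], [-0.0, -0.001, -1.0]]
wrist_force: [0.8, 0.3, -0.1]
finger_gap: 0.774
gripper_force: 0.0
```

Request:
{"name": "carry_out", "arguments": {
  "increments": [
    {"x": -2.5,"y": 0,"z": -1,"rx": 0,"ry": 0,"rz": 0},
    {"x": -3.5,"y": 0,"z": 0,"rx": 0,"ry": 0,"rz": 0},
    {"x": -3.5,"y": 0,"z": 0,"rx": 0,"ry": 0,"rz": 0},
    {"x": -3.5,"y": 0,"z": 0,"rx": 0,"ry": 0,"rz": 0},
    {"x": -3.5,"y": 0,"z": 0,"rx": 0,"ry": 0,"rz": 0},
    {"x": -3.5,"y": 0,"z": 0,"rx": 0,"ry": 0,"rz": 0},
    {"x": -3.5,"y": 0,"z": 0,"rx": 0,"ry": 0,"rz": 0},
    {"x": -3.5,"y": 0,"z": 0,"rx": 0,"ry": 0,"rz": 0},
    {"x": -1.5,"y": 0,"z": 0,"rx": 0,"ry": 0,"rz": 0},
    {"x": 0,"y": 0,"z": 0,"rx": 0,"ry": 0,"rz": 0},
    {"x": 0,"y": 0,"z": 0,"rx": 0,"ry": 0,"rz": 0}
  ]
}}

```text
t: 33.97
eef_pos: [0.4265, 0.0324, 0.1626]
orientation: [[0.001, 1.0, 0.001], [1.0, -0.001, -0.0], [-0.0, 0.001, -1.0]]
wrist_force: [-0.5, -0.2, -0.1]
finger_gap: 0.771
gripper_force: 0.0
```

```bash
python3 -c "
from est import *
c=lambda T,x,l:rect(T[0]+x*np.cos(T[2]),T[1]+x*np.sin(T[2]),.005,l,.09,T[2])
d=[c(S,-.0545,.08),c(S,.0425,.104),c(L,-.075,.1),c(L,.015,.07),c(L,.09,.07)]
crop('top',158,112,262,140,3,'z',d)
crop('side',180,90,150,180,3.3,'zs',d)
print(ctrl.sense()['eef_pos'],ctrl.sense()['t'])"
```

```text
[0.42645146 0.03394151 0.16240907] 34.0667
```

View pics/z.png

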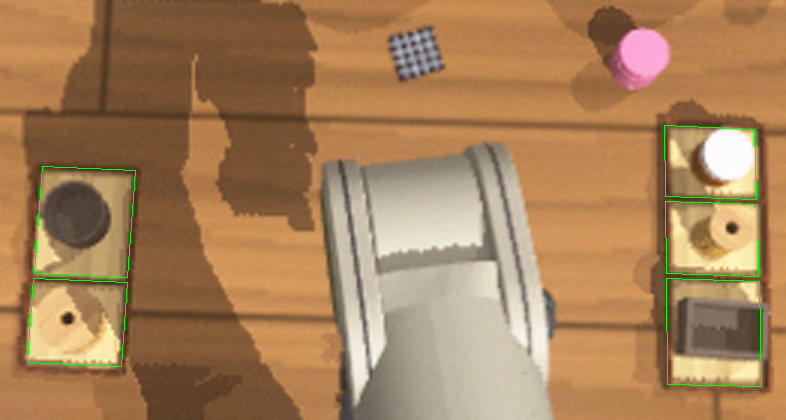

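View pics/zs.png

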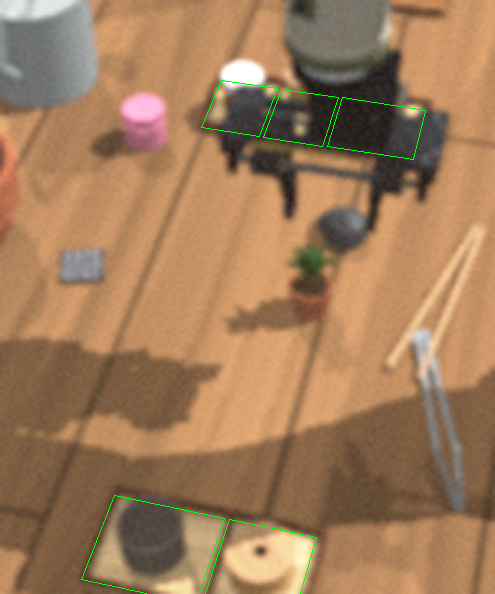

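```bash
python3 -c "
from cell import ctrl
print(ctrl.job_done())"
```

```text
the job is handed in; nothing more can be done
None
```

I set all five things down in their named compartments without a drop, left the seedling and stone alone, and handed the job in at about 34 s; the hand-in returned no verdict.

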